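# Drive the hinge pin out of a shoe last

### The job

Take the wooden wedge from the tool block and drive it, thin end first, fully tight into the gap at the heel of the shoe last so that the last is locked against the toe stop of its leaning cradle. Then set the grey catch tray on the table under the lower end of the hinge pin, take the punch, and push the pin right through the hole with it so that it drops into the tray. Finally stand the punch back in its own hole in the tool block, leave the wedge tight and the pin lying in the tray under the last, and do not knock the glass jar or the spare last about.

Things in the scene. Friction and masses are not known exactly. Their poses are not given: they have to be found in the camera images.
- cradle: Fixed plywood cradle, 270 mm wide (y). Origin on the table under the last's centre, z up, x away from the robot. Side boards 110 mm high, 22 mm thick, at y = +-127 mm, x -62 to +38 mm; front rail 30 mm high at x = -70 mm. Under the last it is open to +x; walls up to 50 mm high pass below: bring the tray in from +x. The last overhangs to x = +54 mm from 113 mm height up; its top edge is 180 mm high.
- hole (a point): Centre of the mouth of an 18 mm through-hole in the aluminium hinge block (56 x 44 mm) of a green shoe last (200 x 85 x 60 mm) lying on its side, toe to the cradle's -y, heel to +y. z: the hole's axis, out of the mouth, leaning 30 degrees from vertical towards the cradle's -x (the robot); y is the cradle's y. Hole 60 mm long, its lower end 105 mm above the table. Moves with the last.
- last (a joint): How far the last has slid towards the toe stop (cradle's -y), m: 0 at the start, 0.006 when hard against the stop. A stiff slide, about 3 N.
- gap (a point): Mouth of the wedge gap (its centre at the start; fixed to the cradle) between the last's sawn heel and the slanted cheek at +y. Axes as hole; y across the gap. 13 mm across at the mouth, 80 mm long in x, 60 mm deep, narrowing 0.2 mm per mm. The cheek is fixed, the last gives way to -y, so the mouth grows to 19 mm and its middle moves 3 mm to -y.
- wedge_mid (a point): Wooden wedge, 110 mm long, 34 mm wide (x), 60 g. Point: its centre, 55 mm above the tip; z from tip to head. Taper 70 mm long, 7 mm thick (y) at the tip, 21 at its top, both sides alike; above it the head, 34 x 30 (y) x 40 mm. Stands in its slot in the block, shoulder on the block's top. It bites 30 mm deep; tight with its tip 60 mm below the gap's mouth (10 to 20 N); stays by friction.
- tray_floor (a point): Grey plastic catch tray, 120 (x) x 110 (y) x 40 mm high, walls 4 mm, about 160 g, loose on the table. Point: centre of its inner floor, 4 mm above the table. Its grip is at +x.
- tray_grip (a point): Grip of the tray: upright block 26 (x) x 14 (y) mm, its top 67 mm above the table, at the tray's +x end, 72 mm from the tray's centre. Point: on the grip's axis, 45 mm above the table.
- pin_mid (a point): Steel hinge pin, 16 mm thick, 70 mm long, about 110 g. Point: its centre; z along it. At the start it is in the hole, its top 6 mm below the mouth, its lower end 16 mm out below. A spring in the hole grips it (push with up to 15 N); it falls free when its top is about 55 mm below the mouth, and comes to rest 0 to 60 mm to the +x side of the cradle's origin.
- pin: The same pin (origin at its centre).
- punch_mid (a point): Steel punch, 140 mm long, 200 g. Point: its centre, 70 mm above the tip of the nose; z from nose to head. Nose 10 mm thick, 75 mm long; above it the dark body, 22 mm thick, 65 mm long (from 5 to 70 mm above the point). Stands in its hole in the block, the body's shoulder on the block's top.
- seat (a point): The punch's hole in the tool block: centre of its mouth, on the block's top, 85 mm above the table. Hole 16 mm wide, right through. z up, x along the block towards the wedge's slot (120 mm away). Block: fixed wood, 190 (x) x 70 (y) x 85 mm, its centre 60 mm from here in x; an awl handle in its middle rises 55 mm above its top.
- jar: Bystander: glass jar, 64 mm wide, 75 mm high.
- spare_last: Bystander: another green shoe last, 210 mm long, 85 mm high, lying loose.
There are look-alikes about, which are no part of the job. Leave any blue look-alike of the part that bears tray_floor alone.

How it is judged:
By the outcome, as a careful person would: the job done as asked, in the order asked, and still so for the second after the job is handed in, with the robot touching nothing.
It also fails if it takes over 72 s, if anything falls off the work surface, if the arm or the gripper's body presses on something with over 40 N, if the wrist force passes 120 N, or if a joint passes its speed limit or range.

### The arm

A 7-joint arm with a two-finger parallel gripper is mounted at the origin on the work surface. World frame = base frame: x ahead of the robot, y to its left, z up, the work surface at z = 0. Lengths are in mm, angles in rad, forces in N, time in s.
With the tool pointing down it reaches from about 375 to 925 mm from the base axis. Payload 3.1 kg.
Tool frame: the origin (TCP) lies at the very end of the fingers, on their centre line; the grasp point (between the pads) lies 19 mm behind it; z points along the fingers, y is the direction in which the jaws open and shut (so a half turn about z gives the same grasp; the last joint's range is limited). The gripper opens to 85 mm and grips with 20 to 120 N. Pads are 22 mm wide; open, the fingers measure 114 mm over their backs; the gripper's body (76 mm by 85 mm) begins 54 mm behind the grasp point. The pads swing forward as they close: fully open they stand 13 mm farther back than shut.
Start: joints at [-1.29, 0.383, 0.044, 1.598, -0.018, 1.161, -0.05], TCP at [240.352, 603.932, 231.269] pointing down, gripper open.
Joint ranges: [-2.61, 2.61], [-0.41, 2.15], [-1.48, 1.57], [0, 2.5], [-1.57, 4.71], [0.05, 1.97], [-2.85, 2.85]. Speed limits (rad/s): [2.79, 2.79, 3.14, 3.14, 3.14, 3.14, 3.14].

### API

Orientations are given as a 3x3 rotation matrix whose columns are the frame's x, y, z axes.
In Python, from rig import robot, cams gives the robot as it stands.
- The arm moves only by the tool move_arm, never from a script. Its argument "targets" is a list that holds one entry, the list of rows, each a list of 6 numbers: the shift along the tool's x, y, z in m, then the turn, a rotation vector about the tool's x, y, z in degrees. A call has exactly 5 rows; each row is the pose to reach, as a shift and turn from the pose commanded when the call began, along the tool's axes at that moment; what a row does not reach only later rows make up. A row lasts 1/8 s, in which the tool goes at most 62.5 mm and 10.7 degrees, less where a joint would pass 70% of its speed; a pose out of reach is approached as far as the arm can. A call with a gripper value outside its range is refused whole. "gripper" is the opening in per cent of the stroke, from 0 (shut) to 100 (fully open), set as the call begins (left out, the last holds). The fingers move at their own pace and stop on an object; "squeeze" is the grip in N (left out, the last holds). Time passes only in rows, so rows that repeat a pose let the fingers close, or fill a call up. It gives the time, the measured TCP pose, the force and the opening at its end, in the units of the state.
- robot.get_obs(): the state, without advancing time (a new reading comes with each control period).
- cams.camera(name): name is "scene" or "side" or "wrist"; returns the picture (384x512x3 uint8, red, green, blue); there is no depth.
- cams.calibration(name): a dict with "K" (3x3 intrinsics, pixels), "D" ([k1, k2, p1, p2, k3] as OpenCV has them; the pictures are not rectified), "origin" and "orientation" of the camera in the world. Camera axes: x right, y up, looking along -z (the intrinsics and any distortion apply to the point x, -y, -z); pixel columns grow to the right and rows downward; lengths in mm; the calibration is good to about 2 mm. A picture is of the moment at which its call begins: read the wrist's pose just before it. calibration takes no time and is no camera call; for the wrist camera it gives the pose at the moment of the call.
- robot.hand_in(): hands the job in, once; it reports no verdict.
The state is a dict: "time_s": time; "joint_pos": joint angles; "dq": joint speeds; "joint_efforts": joint torques, N m; "eef_pos": TCP position; "tool_rot": TCP orientation; "contact_force": force on the tool from outside, world axes, zero at the start; "moment": the same for the moment, N m; "grip_width": finger opening in mm.
Only numpy, scipy, OpenCV 4.12 (cv2) and the standard library are available. Lean on these libraries where they do the work, as an engineer would, in place of code of your own. Each camera call takes 0.05 s, during which the arm holds its last target. There are 200 camera calls.

## Working session

There is one attempt and no reset: what is moved stays moved. The work goes in short steps, Python scripts to look and compute and a tool call to move; the robot and the scene stay as the last step left them, time stands still between calls to the robot, and variables do not carry over. Pictures are saved under pics/ and viewed, about 8 in all and at most 12, crops included, and the job is handed in when it is done.

Besides the shell and the picture viewer there is one more tool, called after "Call:" as a command line: name --argument value ..., lists and objects as JSON in quotes. move_arm: Moves the arm, as the interface text tells. Its arguments: {"type":"object","properties":{"targets":{"type":"array","items":{"type":"array","items":{"type":"array","items":{"type":"number"}}}},"gripper":{"type":"number"},"squeeze":{"type":"number"}},"required":["targets"]}

```bash
mkdir -p pics; ls; python3 - <<'E'
from rig import robot,cams
import cv2,numpy as np
o=robot.get_obs();print({k:np.round(v,3).tolist() for k,v in o.items()})
a=[]
for n in("scene","side"):
    im=cams.camera(n);cv2.imwrite(f"pics/{n}0.png",im[...,::-1]);a.append(im)
    c=cams.calibration(n);print(n,{k:np.round(v,3).tolist() for k,v in c.items()})
c=cams.calibration("wrist");print({k:np.round(v,3).tolist() for k,v in c.items()})
im=cams.camera("wrist");cv2.imwrite("pics/wrist0.png",im[...,::-1])
cv2.imwrite("pics/s0.png",cv2.resize(a[0],(800,600),interpolation=cv2.INTER_CUBIC)[...,::-1])
cv2.imwrite("pics/d0.png",cv2.resize(a[1],(800,600),interpolation=cv2.INTER_CUBIC)[...,::-1])
E
```

```text
pics
{'time_s': 0.0, 'joint_pos': [-1.29, 0.384, 0.044, 1.6, -0.018, 1.161, -0.05], 'dq': [0.0, -0.0, 0.001, 0.0, 0.0, 0.0, 0.001], 'joint_efforts': [-0.0, -43.346, 1.024, -24.951, 0.011, 0.011, -0.0], 'eef_pos': [240.043, 603.023, 229.876], 'tool_rot': [[-0.929, 0.37, -0.001], [0.37, 0.929, -0.003], [-0.0, -0.003, -1.0]], 'contact_force': [-0.368, 0.566, 0.408], 'moment': [0.036, 0.01, -0.043], 'grip_width': 85.507}
scene {'K': [[428.177, 0.0, 245.109], [0.0, 428.177, 191.096], [0.0, 0.0, 1.0]], 'D': [-0.017, 0.0, 0.0, 0.0, 0.0], 'origin': [917.687, 534.857, 1128.162], 'orientation': [[-0.778, -0.533, 0.332], [0.628, -0.664, 0.406], [0.004, 0.524, 0.851]]}
side {'K': [[447.808, 0.0, 248.259], [0.0, 447.808, 191.395], [0.0, 0.0, 1.0]], 'D': [0.025, 0.0, 0.0, 0.0, 0.0], 'origin': [-12.064, -696.749, 910.095], 'orientation': [[0.816, 0.358, -0.454], [-0.578, 0.53, -0.621], [0.018, 0.769, 0.639]]}
{'K': [[333.145, 0.0, 255.538], [0.0, 333.145, 192.777], [0.0, 0.0, 1.0]], 'D': [-0.073, 0.0, 0.0, 0.0, 0.0], 'origin': [161.231, 635.294, 372.514], 'orientation': [[0.368, -0.879, -0.304], [0.93, 0.347, 0.122], [-0.002, -0.327, 0.945]]}
```

View pics/s0.png

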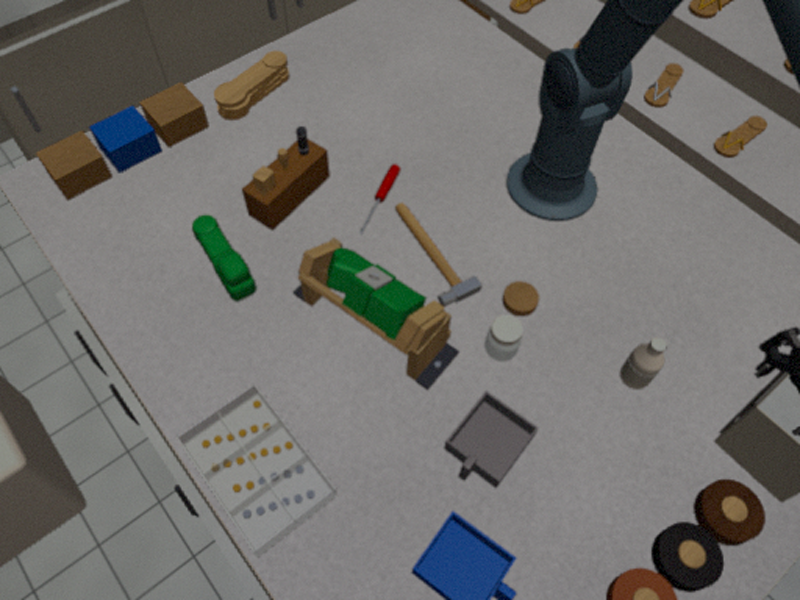

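View pics/d0.png

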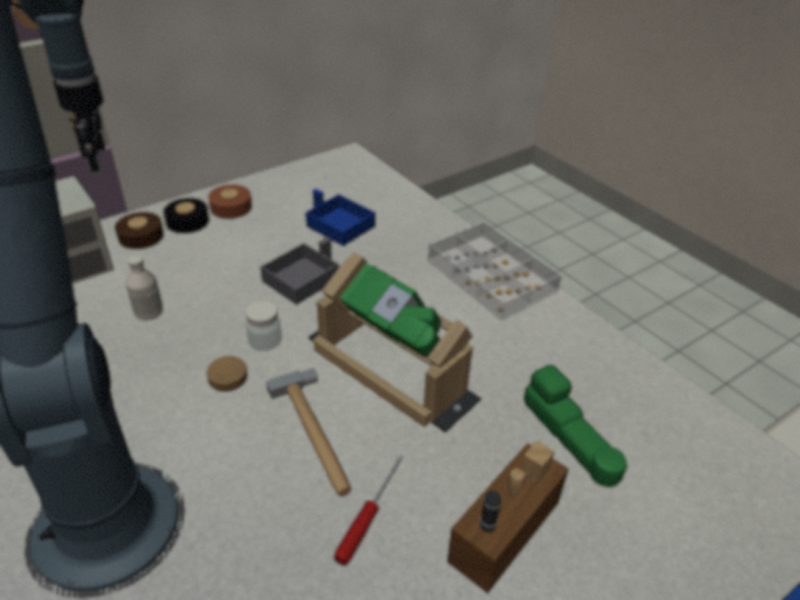

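```bash
cat > h.py <<'E'
import numpy as np,cv2
from scipy.spatial.transform import Rotation as R
from rig import robot,cams
def ray(cal,uv):
    p=cv2.undistortPoints(np.array(uv,float).reshape(-1,1,2),cal["K"].copy() if hasattr(cal["K"],'copy') else np.array(cal["K"]),np.array(cal["D"],float)).reshape(-1,2)
    d=np.c_[p[:,0],-p[:,1],-np.ones(len(p))]@np.array(cal["orientation"]).T
    return np.array(cal["origin"],float),d/np.linalg.norm(d,axis=1)[:,None]
def onz(cal,uv,z):
    o,d=ray(cal,uv);return o+d*((z-o[2])/d[:,2])[:,None]
def tri(c1,u1,c2,u2):
    o1,d1=ray(c1,u1);o2,d2=ray(c2,u2);out=[]
    for a,b in zip(d1,d2):
        t=np.linalg.lstsq(np.c_[a,-b],o2-o1,rcond=None)[0]
        p,q=o1+a*t[0],o2+b*t[1];out.append(np.r_[(p+q)/2,np.linalg.norm(p-q)])
    return np.array(out)
def proj(cal,P):
    Q=(np.atleast_2d(P)-np.array(cal["origin"]))@np.array(cal["orientation"])
    Q=Q*[1,-1,-1]
    return cv2.projectPoints(Q.reshape(-1,1,3),np.zeros(3),np.zeros(3),np.array(cal["K"],float),np.array(cal["D"],float))[0].reshape(-1,2)
def go(p,Rt=None,o=None):
    "shift (mm) in tool axes and turn (deg) from the measured pose to world TCP p, rotation Rt"
    o=o or robot.get_obs();T=np.array(o["tool_rot"])
    s=T.T@(np.array(p)-np.array(o["eef_pos"]))
    r=np.zeros(3) if Rt is None else R.from_matrix(T.T@Rt).as_rotvec(degrees=True)
    return np.round(s,1),np.round(r,1)
E
python3 - <<'E'
from h import *
S,D=cams.calibration("scene"),cams.calibration("side")
k=.64
n=["hinge","punchtop","wedgehead","traygrip","jarlid"]
s=np.array([(375,275),(302,130),(264,178),(471,458),(507,328)])*k
d=np.array([(393,302),(493,496),(541,452),(325,242),(262,314)])*k
for a,b in zip(n,tri(S,s,D,d)):print(a,b.round(1))
print("trayrim",onz(S,np.array([(488,395),(536,432),(497,485),(447,447)])*k,40).round(0))
a=cv2.imread("pics/scene0.png");b=cv2.imread("pics/side0.png")
c=lambda im,x,y,w,h:cv2.resize(im[y:y+h,x:x+w],(400,300),interpolation=cv2.INTER_CUBIC)
v=np.vstack([np.hstack([c(a,185,145,112,84),c(a,145,75,80,60)]),np.hstack([c(b,195,155,112,84),c(b,283,275,92,69)])])
cv2.imwrite("pics/c1.png",v)
E
```

```text
hinge [522.2  24.4 157.9   6. ]
punchtop [ 411.6 -351.2  147.9    3.5]
wedgehead [ 532.6 -320.   115.7    7. ]
traygrip [585.3 353.4  63.8   6.5]
jarlid [369.6 217.9  66.9   4.5]
trayrim [[474. 287.  40.]
 [458. 388.  40.]
 [573. 411.  40.]
 [594. 312.  40.]]
```

View pics/c1.png

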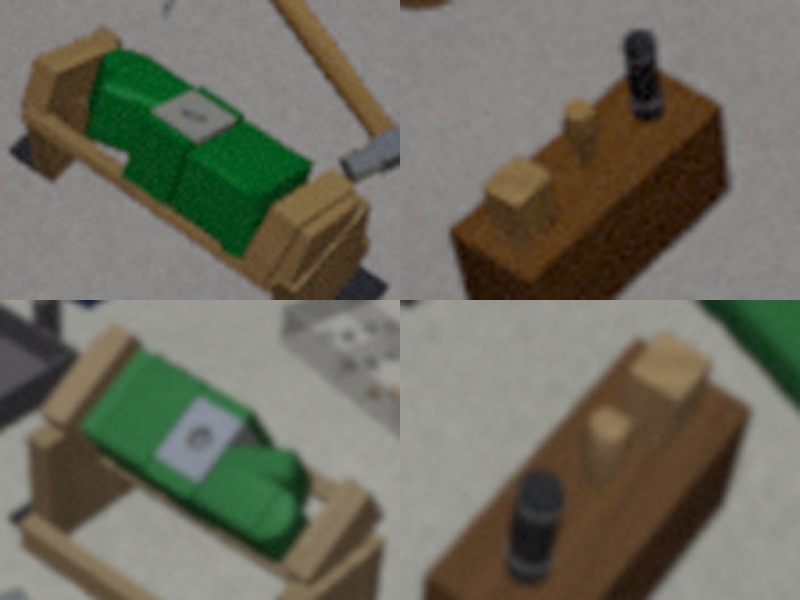

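```bash
python3 - <<'E'
from h import *
S,D=cams.calibration("scene"),cams.calibration("side")
s=np.array([(198,88),(242,118),(205,143),(153,112)])*.28+[185,145]
d=np.array([(155,165),(155,165),(197,97),(248,103)])*.28+[195,155]
d=np.array([(215,180),(155,165),(197,97),(248,103)])*.28+[195,155]
print("hinge -- -+ ++ +-");print(tri(S,s,D,d).round(1))
print("block scene",onz(S,np.array([(250,66),(322,103),(130,280),(52,230)])*.2+[145,75],85).round(1))
print("block side",onz(D,np.array([(25,277),(350,110),(240,40)])*.23+[283,275],85).round(1))
sp=np.array([(240,40),(245,108)])*.2+[145,75];dp=np.array([(143,185),(127,265)])*.23+[283,275]
print("punch top/base",onz(S,sp,[150,85]).round(1),onz(D,dp,[150,85]).round(1))
hs=np.array([(122,158),(153,178),(119,208),(86,184)])*.2+[145,75]
hd=np.array([(265,35),(310,65),(276,110),(230,78)])*.23+[283,275]
print("wedge top",onz(S,hs,125).round(1),onz(D,hd,125).round(1))
# cradle +y board top corners in scene, tray
print("tray floor/rim side",onz(D,np.array([(302,246),(340,268),(300,300),(262,270)])*.64,40).round(0))
E
```

```text
hinge -- -+ ++ +-
[[507.   -2.9 143.5  18.6]
 [490.2  39.6 135.2   7.6]
 [539.2  55.4 166.9   6.8]
 [556.9  16.1 179.3   6.3]]
block scene [[ 386.9 -383.8   85. ]
 [ 369.3 -326.2   85. ]
 [ 552.8 -279.7   85. ]
 [ 568.7 -345.1   85. ]]
block side [[ 368.  -330.7   85. ]
 [ 567.1 -351.1   85. ]
 [ 552.  -286.3   85. ]]
punch top/base [[ 411.7 -349.2  150. ]
 [ 411.7 -354.5   85. ]] [[ 412.3 -353.7  150. ]
 [ 412.3 -353.4   85. ]]
wedge top [[ 515.9 -333.8  125. ]
 [ 510.1 -307.8  125. ]
 [ 540.3 -300.4  125. ]
 [ 545.4 -329.7  125. ]] [[ 537.4 -311.1  125. ]
 [ 542.6 -337.4  125. ]
 [ 509.  -347.3  125. ]
 [ 503.9 -320.6  125. ]]
tray floor/rim side [[556. 395.  40.]
 [582. 284.  40.]
 [463. 241.  40.]
 [447. 367.  40.]]
```

```bash
cat >> h.py <<'E'
def down(yaw,tilt=0):
    "tool rotation: yaw of cradle/block x axis (deg); tilt leans the tool's back towards -x"
    return R.from_euler('z',yaw,degrees=True).as_matrix()@R.from_euler('y',-tilt,degrees=True).as_matrix()@np.diag([-1,1,-1.])
E
python3 - <<'E'
from h import *
print(down(14,30).round(2))
print(go([490,25,300],down(20)))
E
```

```text
[[-0.84 -0.24  0.49]
 [-0.21  0.97  0.12]
 [-0.5   0.   -0.87]]
(array([-446. , -445. ,  -68.9]), array([ -0.1,  -0. , -41.7]))
```

Call:
move_arm --targets '[[[-0.044,-0.044,-0.01,0,0,-8.4],[-0.088,-0.088,-0.02,0,0,-16.8],[-0.132,-0.132,-0.034,0,0,-25.2],[-0.176,-0.176,-0.034,0,0,-33.6],[-0.22,-0.22,-0.034,0,0,-42]]]' --gripper 70

```text
time_s: 0.78
eef_pos: [363.4, 317.7, 265.4]
tool_rot: [[-0.936, -0.351, 0.001], [-0.351, 0.936, 0.001], [-0.001, 0.0, -1.0]]
contact_force: [0.5, 0.1, 0.1]
grip_width: 60.1
```

Call:
move_arm --targets '[[[-0.004,-0.062,-0.007,0,0,0],[-0.008,-0.124,-0.014,0,0,0],[-0.012,-0.186,-0.021,0,0,0],[-0.016,-0.248,-0.028,0,0,0],[-0.019,-0.31,-0.035,0,0,0]]]'

```text
time_s: 1.4
eef_pos: [488.3, 33.7, 300.4]
tool_rot: [[-0.938, -0.347, 0.0], [-0.347, 0.938, 0.001], [-0.0, 0.0, -1.0]]
contact_force: [1.0, 1.1, -0.5]
grip_width: 60.0
```

```bash
cat > w.py <<'E'
from h import *
import sys,pickle
n=sys.argv[1];o=robot.get_obs();c=cams.calibration("wrist");im=cams.camera("wrist")
cv2.imwrite(f"pics/{n}_raw.png",im[...,::-1]);pickle.dump(c,open(f"{n}.pkl","wb"))
cv2.imwrite(f"pics/{n}.png",cv2.resize(im,(800,600),interpolation=cv2.INTER_CUBIC)[...,::-1])
print({k:np.round(o[k],3).tolist() for k in("time_s","eef_pos","joint_pos","tool_rot","contact_force","grip_width","dq")})
E
python3 w.py w1
```

```text
{'time_s': 1.4, 'eef_pos': [488.345, 33.748, 300.447], 'joint_pos': [-0.607, 0.001, 0.459, 1.907, -0.001, 1.233, 1.777], 'tool_rot': [[-0.938, -0.347, 0.0], [-0.347, 0.938, 0.001], [-0.0, 0.0, -1.0]], 'contact_force': [0.977, 1.102, -0.482], 'grip_width': 60.009, 'dq': [0.503, 0.243, 0.571, -0.334, -0.097, 0.106, 1.109]}
```

View pics/w1.png

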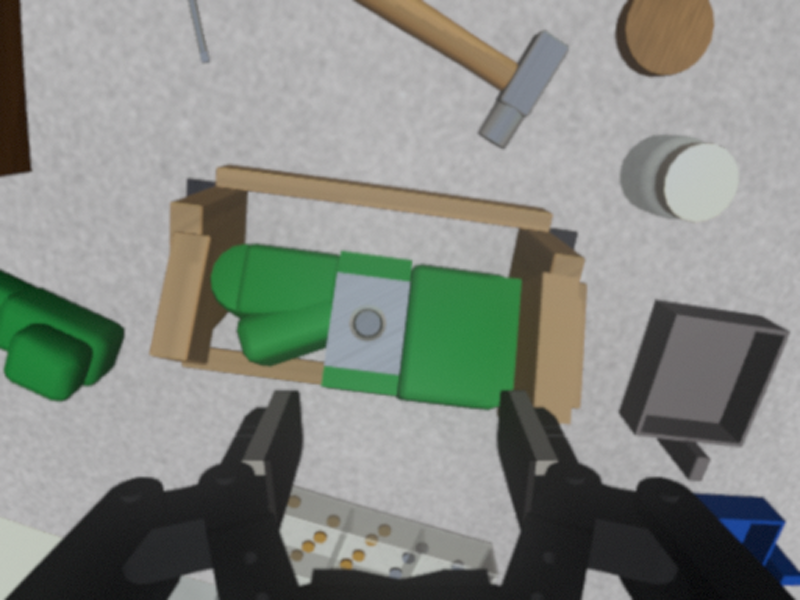

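```bash
cat > m1.py <<'E'
from h import *
import pickle
c=pickle.load(open("w1.pkl","rb"));k=.64
q=lambda *p:np.array(p,float)*k
r=onz(c,q((217,168),(550,212),(217,187),(547,228)),30);print("rail",r.round(1),[np.degrees(np.arctan2(-(b-a)[0],(b-a)[1])).round(2) for a,b in((r[0],r[1]),(r[2],r[3]))])
h=onz(c,q((368,324)),105+60*np.cos(np.pi/6))[0];print("hole",h.round(1))
for yaw in(18,20,22,24):
    A=down(yaw,30)@np.diag([-1,1,-1]);n=A[:,2]
    def pl(uv,o0=h):
        o,d=ray(c,uv);return (o+d*(((o0-o)@n)/(d@n))[:,None]-h)@A
    print(yaw,"block",pl(q((341,272),(412,277),(404,376),(325,371))).round(1)[:,:2].tolist(),
     "heel",pl(q((521,280),(500,408))).round(1)[:,:2].tolist(),"cheek",pl(q((542,272),(535,405))).round(1)[:,:2].tolist())
t=onz(c,q((657,301),(787,332),(742,444),(621,412)),40);print("tray rim",t.round(1),t.mean(0))
print("grip top",onz(c,q((697,465)),67))
print("jar",onz(c,q((703,182)),75))
E
python3 m1.py
```

```text
rail [[ 489.4 -116.4   30. ]
 [ 430.2  142.    30. ]
 [ 503.7 -112.7   30. ]
 [ 442.8  145.3   30. ]] [np.float64(12.9), np.float64(13.28)]
hole [521.4  27.6 157. ]
18 block [[-30.9, -17.7], [-29.6, 25.1], [29.7, 22.3], [28.6, -23.7]] heel [[-30.5, 91.3], [46.1, 78.6]] cheek [[-36.1, 104.3], [43.8, 99.2]]
20 block [[-31.5, -16.8], [-28.7, 26.0], [30.4, 21.4], [27.8, -24.6]] heel [[-27.4, 91.8], [48.5, 76.9]] cheek [[-32.5, 104.8], [46.8, 97.3]]
22 block [[-32.1, -15.9], [-27.8, 26.8], [31.0, 20.5], [27.0, -25.5]] heel [[-24.2, 92.2], [50.8, 75.1]] cheek [[-28.8, 105.2], [49.7, 95.4]]
24 block [[-32.6, -15.0], [-26.9, 27.6], [31.6, 19.5], [26.2, -26.4]] heel [[-21.1, 92.5], [53.0, 73.3]] cheek [[-25.2, 105.6], [52.5, 93.5]]
tray rim [[464.4 255.9  40. ]
 [447.8 383.   40. ]
 [560.6 409.   40. ]
 [569.  278.6  40. ]] [510.4645507  331.60870164  40.        ]
grip top [[583.18274375 353.88402376  67.        ]]
jar [[368.28198677 221.65545042  75.        ]]
```

```bash
sed -i 's/(18,20,22,24)/(11,13,15)/' m1.py; cat >> m1.py <<'E'
print("left tray base",onz(c,q((657,301),(621,412)),0).round(1))
for nm,uv,z in(("+y board top",((515,232),(545,228),(583,258)),110),("base plates",((187,180),(577,232)),4)):print(nm,onz(c,q(*uv),z).round(1).tolist())
im=cv2.imread("pics/w1_raw.png")[160:272,310:390];cv2.imwrite("pics/c2.png",cv2.resize(im,(430,600),interpolation=cv2.INTER_CUBIC))
E
python3 m1.py
```

```text
rail [[ 489.4 -116.4   30. ]
 [ 430.2  142.    30. ]
 [ 503.7 -112.7   30. ]
 [ 442.8  145.3   30. ]] [np.float64(12.9), np.float64(13.28)]
hole [521.4  27.6 157. ]
11 block [[-28.6, -20.8], [-32.4, 21.9], [27.1, 25.4], [31.0, -20.4]] heel [[-41.5, 89.0], [37.5, 84.2]] cheek [[-48.8, 101.8], [32.9, 105.2]]
13 block [[-29.3, -19.9], [-31.7, 22.8], [27.9, 24.5], [30.3, -21.3]] heel [[-38.4, 89.8], [40.0, 82.7]] cheek [[-45.2, 102.7], [36.1, 103.5]]
15 block [[-30.0, -19.1], [-30.9, 23.7], [28.6, 23.7], [29.6, -22.3]] heel [[-35.3, 90.4], [42.5, 81.1]] cheek [[-41.6, 103.4], [39.2, 101.8]]
tray rim [[464.4 255.9  40. ]
 [447.8 383.   40. ]
 [560.6 409.   40. ]
 [569.  278.6  40. ]] [510.4645507  331.60870164  40.        ]
grip top [[583.18274375 353.88402376  67.        ]]
jar [[368.28198677 221.65545042  75.        ]]
left tray base [[469.9 280.8   0. ]
 [584.9 305.7   0. ]]
+y board top [[446.0, 99.6, 110.0], [436.6, 116.9, 110.0], [445.8, 149.5, 110.0]]
base plates [[512.6, -145.7, 4.0], [438.8, 180.1, 4.0]]
```

View pics/c2.png

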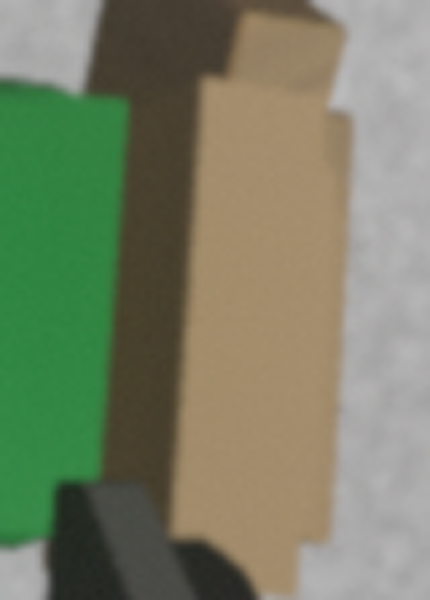

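```bash
cat > m2.py <<'E'
from h import *
import pickle
c=pickle.load(open("w1.pkl","rb"))
h=np.array([521.4,27.6,157.])
f=lambda *p:np.array(p,float)/5.375+[310,160]
for yaw in(12,13,14,15):
    A=down(yaw,30)@np.diag([-1,1,-1]);n=A[:,2]
    def pl(uv,up=0):
        o,d=ray(c,uv);return ((o+d*(((h+n*up-o)@n)/(d@n))[:,None]-h)@A).round(1)[:,:2].tolist()
    print(yaw,"heel",pl(f((128,100),(103,480))),"cheek",pl(f((203,80),(172,535))),"last -x corner far", pl(f((128,100)),8),"cheek up8",pl(f((203,80),(172,535)),8))
E
python3 m2.py
```

```text
12 heel [[-40.6, 89.7], [27.0, 91.0]] cheek [[-46.3, 103.2], [34.9, 104.0]] last -x corner far [[-38.4, 87.4]] cheek up8 [[-43.9, 100.5], [35.1, 101.3]]
13 heel [[-39.0, 90.1], [28.4, 90.4]] cheek [[-44.5, 103.6], [36.5, 103.2]] last -x corner far [[-36.8, 87.8]] cheek up8 [[-42.2, 101.0], [36.6, 100.6]]
14 heel [[-37.4, 90.4], [29.8, 89.7]] cheek [[-42.6, 104.0], [38.0, 102.3]] last -x corner far [[-35.3, 88.2]] cheek up8 [[-40.4, 101.4], [38.2, 99.8]]
15 heel [[-35.8, 90.8], [31.2, 89.1]] cheek [[-40.8, 104.3], [39.6, 101.5]] last -x corner far [[-33.8, 88.6]] cheek up8 [[-38.6, 101.8], [39.7, 99.0]]
```

Call:
move_arm --targets '[[[0.01,-0.035,0.0,0,0,0],[0.02,-0.08,0.0,0,0,0],[0.03,-0.13,0.0,0,0,2],[0.043,-0.18,0.02,0,0,4],[0.055,-0.23,0.04,0,0,6.5]]]'

```text
time_s: 2.08
eef_pos: [516.5, -200.2, 260.0]
tool_rot: [[-0.971, -0.238, 0.001], [-0.238, 0.971, 0.0], [-0.001, 0.0, -1.0]]
contact_force: [0.5, 1.5, -0.6]
grip_width: 59.7
```

Call:
move_arm --targets '[[[0.01,-0.045,0.02,0,0,0],[0.015,-0.085,0.04,0,0,0],[0.02,-0.118,0.06,0,0,0],[0.02,-0.118,0.06,0,0,0],[0.02,-0.118,0.06,0,0,0]]]'

```text
time_s: 2.7
eef_pos: [525.2, -317.5, 200.0]
tool_rot: [[-0.971, -0.239, -0.0], [-0.239, 0.971, 0.001], [0.0, 0.001, -1.0]]
contact_force: [-0.1, 0.7, -0.3]
grip_width: 59.7
```

```bash
python3 w.py w2
```

```text
{'time_s': 2.7, 'eef_pos': [525.183, -317.51, 200.017], 'joint_pos': [-0.084, 0.412, 0.708, 1.745, -0.298, 1.096, 2.533], 'tool_rot': [[-0.971, -0.239, -0.0], [-0.239, 0.971, 0.001], [0.0, 0.001, -1.0]], 'contact_force': [-0.12, 0.682, -0.265], 'grip_width': 59.709, 'dq': [-0.02, -0.022, -0.01, -0.006, 0.0, 0.001, 0.003]}
```

View pics/w2.png

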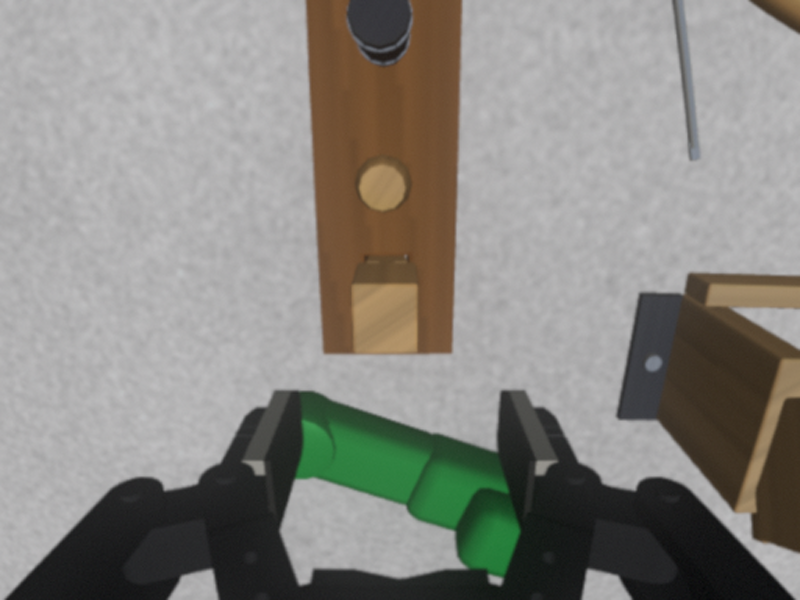

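```bash
python3 - <<'E'
from h import *
import pickle
c=pickle.load(open("w2.pkl","rb"));k=.64
q=lambda *p:np.array(p,float)*k
w=onz(c,q((352,282),(417,282),(417,352),(352,352)),125);print(w.round(1),w.mean(0).round(1))
b=onz(c,q((324,353),(452,353),(318,200),(459,150),(311,80),(462,60)),85);print(b.round(1))
for i,j in((0,2),(2,4),(1,5)):print(np.degrees(np.arctan2(*(b[i]-b[j])[[1,0]])))
print("punch",onz(c,q((380,15)),150),onz(c,q((384,55)),85), "awl",onz(c,q((382,185)),140))
print("spare",onz(c,q((310,395),(435,435)),60))
t=w.mean(0);t[2]=94
print(go([t[0],t[1],94],down(13.8)))
E
```

```text
[[ 512.2 -340.8  125. ]
 [ 505.4 -313.3  125. ]
 [ 537.8 -304.8  125. ]
 [ 545.  -333.7  125. ]] [ 525.1 -323.2  125. ]
[[ 568.1 -347.8   85. ]
 [ 551.3 -280.3   85. ]
 [ 487.7 -366.8   85. ]
 [ 448.  -305.9   85. ]
 [ 434.  -381.    85. ]
 [ 408.9 -315.5   85. ]]
13.339420961495705
14.779780074799907
13.91150193583282
punch [[ 410.43816842 -351.53523774  150.        ]] [[ 415.52756229 -350.68067853   85.        ]] awl [[ 466.64516346 -337.72568541  140.        ]]
spare [[ 610.22268755 -351.72225844   60.        ]
 [ 619.43998222 -269.45670686   60.        ]]
(array([  2.2,  -5.9, 106.5]), array([0. , 0. , 0.1]))
```

Call:
move_arm --targets '[[[0.002,-0.006,0.02,0,0,0],[0.002,-0.006,0.06,0,0,0],[0.002,-0.006,0.09,0,0,0],[0.002,-0.006,0.108,0,0,0],[0.002,-0.006,0.108,0,0,0]]]'

```text
time_s: 3.38
eef_pos: [523.5, -323.7, 90.6]
tool_rot: [[-0.971, -0.239, -0.003], [-0.239, 0.971, 0.002], [0.003, 0.002, -1.0]]
contact_force: [-0.1, -0.3, 0.2]
grip_width: 59.8
```

Call:
move_arm --targets '[[[0,0,0,0,0,0],[0,0,0,0,0,0],[0,0,0,0,0,0],[0,0,0,0,0,0],[0,0,0,0,0,0]]]' --gripper 0 --squeeze 90

```text
time_s: 4.0
eef_pos: [525.7, -325.4, 94.1]
tool_rot: [[-0.971, -0.239, 0.003], [-0.239, 0.971, -0.001], [-0.003, -0.001, -1.0]]
contact_force: [-0.6, 1.6, 5.6]
grip_width: 28.5
```

```bash
cat > p.py <<'E'
from h import *
h=np.array([521.4,27.6,157.]);YAW=13
A=down(YAW,30)@np.diag([-1,1,-1])
G=h+A@[-2,97,0]
if __name__=="__main__":
    o=robot.get_obs();print({k:np.round(o[k],3).tolist() for k in("time_s","eef_pos","joint_pos","contact_force","grip_width")})
    print("gap",G.round(1),"axis",A[:,2].round(3))
E
python3 p.py
```

```text
{'time_s': 4.0, 'eef_pos': [525.716, -325.427, 94.091], 'joint_pos': [-0.011, 0.55, 0.639, 1.808, -0.405, 0.915, 2.62], 'contact_force': [-0.604, 1.611, 5.586], 'grip_width': 28.455}
gap [497.9 121.7 156. ] axis [-0.487 -0.112  0.866]
```

Call:
move_arm --targets '[[[0,0,-0.05,0,0,0],[0,0,-0.11,0,0,0],[0,0.02,-0.165,0,0,0],[0,0.07,-0.195,0,0,0],[0,0.13,-0.2,0,0,0.8]]]'

```text
time_s: 4.62
eef_pos: [494.6, -199.6, 295.4]
tool_rot: [[-0.975, -0.221, 0.007], [-0.221, 0.975, -0.002], [-0.006, -0.003, -1.0]]
contact_force: [0.3, 0.6, -0.2]
grip_width: 29.0
```

Call:
move_arm --targets '[[[-0.004,0.06,0,0,0,0],[-0.008,0.12,0,0,-8,0],[-0.012,0.18,0,0,-16,0],[-0.016,0.24,0,0,-24,0],[-0.02,0.3,0,0,-30,0]]]'

```text
time_s: 5.25
eef_pos: [444.2, 100.0, 292.8]
tool_rot: [[-0.841, -0.226, 0.492], [-0.194, 0.974, 0.116], [-0.505, 0.002, -0.863]]
contact_force: [0.9, 0.6, -0.1]
grip_width: 28.6
```

```bash
python3 - <<'E'
from p import *
o=robot.get_obs();print({k:np.round(o[k],3).tolist() for k in("time_s","eef_pos","joint_pos","contact_force","grip_width")})
print(go(G+A[:,2]*(79+15),down(13,30),o))
E
```

```text
{'time_s': 5.25, 'eef_pos': [444.199, 99.967, 292.799], 'joint_pos': [-0.542, -0.4, 0.144, 2.331, 0.217, 0.693, 1.272], 'contact_force': [0.886, 0.552, -0.114], 'grip_width': 28.59}
(array([19.2,  9. , 53. ]), array([ 0.1,  0.3, -0. ]))
```

Call:
move_arm --targets '[[[0.005,0.002,0.015,0,0,0],[0.01,0.006,0.03,0,0,0],[0.019,0.009,0.045,0,0,0],[0.019,0.009,0.053,0,0.3,0],[0.019,0.009,0.053,0,0.3,0]]]'

```text
time_s: 5.88
eef_pos: [453.4, 108.9, 236.6]
tool_rot: [[-0.847, -0.224, 0.482], [-0.195, 0.975, 0.111], [-0.495, -0.0, -0.869]]
contact_force: [-0.6, -0.8, -0.5]
grip_width: 28.7
```

```bash
python3 w.py w3; python3 -c "
from p import *
print(go(G+A[:,2]*(79+15),down(13,30)))"
```

```text
{'time_s': 5.875, 'eef_pos': [453.401, 108.949, 236.609], 'joint_pos': [-0.538, -0.291, 0.14, 2.381, 0.237, 0.548, 1.233], 'tool_rot': [[-0.847, -0.224, 0.482], [-0.195, 0.975, 0.111], [-0.495, -0.0, -0.869]], 'contact_force': [-0.639, -0.822, -0.544], 'grip_width': 28.727, 'dq': [0.0, -0.013, -0.003, -0.016, 0.001, 0.006, -0.002]}
(array([ 0.9,  2.4, -0.7]), array([-0. , -0.3, -0. ]))
```

View pics/w3.png

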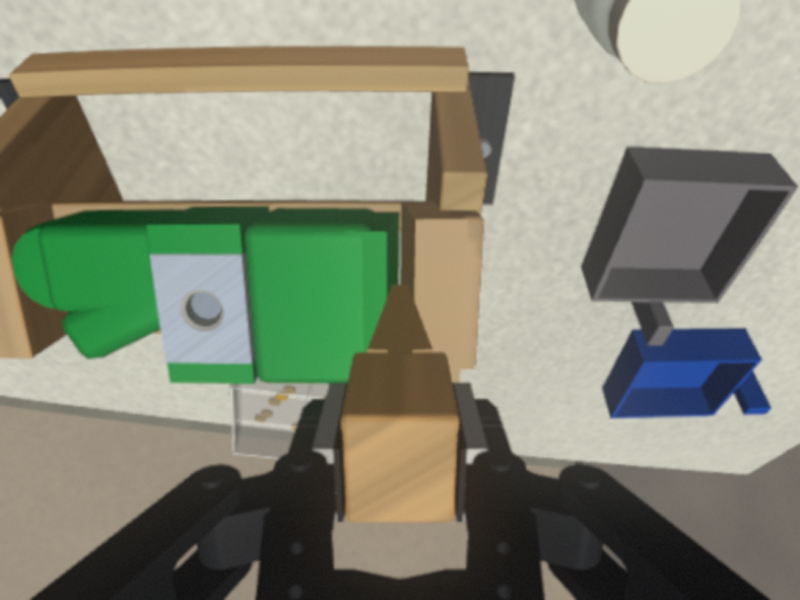

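```bash
python3 - <<'E'
from p import *
import pickle
c=pickle.load(open("w3.pkl","rb"));n=A[:,2]
def pl(uv,up=0):
    o,d=ray(c,np.array(uv,float)*.64);return ((o+d*(((G+n*up-o)@n)/(d@n))[:,None]-G)@A).round(1)[:,:2].tolist()
print("heel/cheek",pl([(387,235),(387,280),(387,380),(415,220),(415,290)]))
print("hole",pl([(204,309)]),"tip",pl([(400,287)],15), "cheek ends",pl([(417,217),(475,366),(482,217)]))
o=robot.get_obs();print("tool tip",((np.array(o["eef_pos"])+79*np.array(o["tool_rot"])[:,2]-G)@A).round(1))
im=cv2.imread("pics/w3_raw.png")[125:245,215:315];cv2.imwrite("pics/c3.png",cv2.resize(im,(500,600),interpolation=cv2.INTER_CUBIC))
E
```

```text
heel/cheek [[-35.5, -6.9], [-13.9, -7.1], [38.8, -7.4], [-42.4, 5.9], [-9.0, 6.2]]
hole [[0.7, -96.2]] tip [[-15.1, -0.9]] cheek ends [[-43.8, 6.8], [31.0, 36.8], [-43.9, 36.4]]
tool tip [ 0.5 -2.4 14.3]
```

View pics/c3.png

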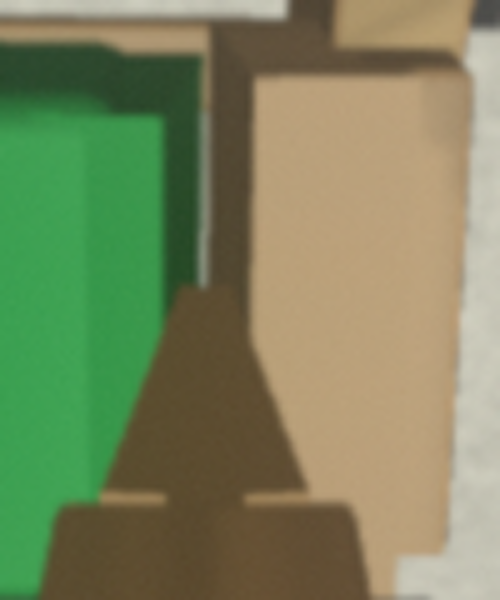

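Call:
move_arm --targets '[[[0.001,0.0005,0.008,0,0,0],[0.001,0.0005,0.016,0,0,0],[0.001,0.0005,0.025,0,0,0],[0.001,0.0005,0.034,0,0,0],[0.001,0.0005,0.042,0,0,0]]]'

```text
time_s: 6.55
eef_pos: [472.8, 113.6, 199.1]
tool_rot: [[-0.847, -0.224, 0.482], [-0.195, 0.975, 0.11], [-0.494, -0.001, -0.869]]
contact_force: [-1.2, -2.0, 0.8]
grip_width: 28.9
```

```bash
cat > s.py <<'E'
from p import *
import sys
L=float(sys.argv[1])
o=robot.get_obs();print({k:np.round(o[k],3).tolist() for k in("time_s","eef_pos","joint_pos","grip_width")})
print("tip in gap frame",((np.array(o["eef_pos"])+L*np.array(o["tool_rot"])[:,2]-G)@A).round(1),"in hole frame",((np.array(o["eef_pos"])+L*np.array(o["tool_rot"])[:,2]-h)@A).round(1),"force",(np.array(o["contact_force"])@A).round(1),"moment",np.round(o["moment"],2))
E
python3 s.py 79
```

```text
{'time_s': 6.55, 'eef_pos': [472.772, 113.599, 199.051], 'joint_pos': [-0.535, -0.178, 0.155, 2.389, 0.247, 0.427, 1.223], 'grip_width': 28.911}
tip in gap frame [ -1.8  -2.4 -28.6] in hole frame [ -3.8  94.6 -28.6] force [-1.  -1.6  1.5] moment [-0.7   0.41 -0.42]
```

Bite depth reached without resistance. Now push on, following the last.

Call:
move_arm --targets '[[[0,-0.0006,0.006,0,0,0],[0,-0.0012,0.012,0,0,0],[0,-0.0018,0.018,0,0,0],[0,-0.0024,0.024,0,0,0],[0,-0.003,0.03,0,0,0]]]'

```text
time_s: 7.18
eef_pos: [488.0, 114.1, 173.6]
tool_rot: [[-0.847, -0.224, 0.483], [-0.195, 0.975, 0.111], [-0.495, -0.0, -0.869]]
contact_force: [-2.9, -4.7, 5.4]
grip_width: 28.8
```

```bash
python3 s.py 79
```

```text
{'time_s': 7.175, 'eef_pos': [488.035, 114.102, 173.569], 'joint_pos': [-0.534, -0.095, 0.175, 2.386, 0.241, 0.343, 1.235], 'grip_width': 28.816}
tip in gap frame [ -1.4  -5.3 -58.1] in hole frame [ -3.4  91.7 -58.1] force [-0.7 -3.9  6.6] moment [-1.11  0.44 -0.77]
```

Call:
move_arm --targets '[[[0,-0.0005,0.001,0,0,0],[0,-0.0008,0.002,0,0,0],[0,-0.0008,0.003,0,0,0],[0,-0.0008,0.004,0,0,0],[0,-0.0008,0.005,0,0,0]]]'

```text
time_s: 7.8
eef_pos: [489.5, 114.5, 171.6]
tool_rot: [[-0.848, -0.222, 0.481], [-0.192, 0.975, 0.111], [-0.494, 0.002, -0.869]]
contact_force: [-36.8, -8.9, 45.7]
grip_width: 28.7
```

```bash
python3 s.py 79
```

```text
{'time_s': 7.8, 'eef_pos': [489.484, 114.451, 171.619], 'joint_pos': [-0.534, -0.087, 0.177, 2.384, 0.236, 0.338, 1.238], 'grip_width': 28.671}
tip in gap frame [ -1.2  -5.2 -60.6] in hole frame [ -3.2  91.8 -60.6] force [-10.   -0.4  58.5] moment [-1.58  2.56 -1.32]
```

Call:
move_arm --targets '[[[0,0,-0.002,0,0,0],[0,0,-0.003,0,0,0],[0,0,-0.003,0,0,0],[0,0,-0.003,0,0,0],[0,0,-0.003,0,0,0]]]' --gripper 60

```text
time_s: 8.43
eef_pos: [488.8, 114.2, 171.8]
tool_rot: [[-0.847, -0.225, 0.482], [-0.196, 0.974, 0.111], [-0.495, -0.0, -0.869]]
contact_force: [0.4, 0.3, -0.5]
grip_width: 51.5
```

```bash
python3 s.py 79
```

```text
{'time_s': 8.425, 'eef_pos': [488.804, 114.165, 171.771], 'joint_pos': [-0.534, -0.089, 0.177, 2.386, 0.238, 0.338, 1.24], 'grip_width': 51.485}
tip in gap frame [ -1.7  -5.3 -60.1] in hole frame [ -3.7  91.7 -60.1] force [ 0.2  0.1 -0.7] moment [-0.11  0.54  0.02]
```

Call:
move_arm --targets '[[[0,0,-0.02,0,0,0],[0,0,-0.04,0,0,0],[0,0,-0.07,0,0,0],[-0.02,0.04,-0.075,0,5,0],[-0.04,0.09,-0.05,0,10,0]]]'

```text
time_s: 9.05
eef_pos: [480.3, 204.8, 239.1]
tool_rot: [[-0.916, -0.222, 0.333], [-0.208, 0.975, 0.079], [-0.342, 0.003, -0.94]]
contact_force: [1.7, -0.0, 1.2]
grip_width: 51.1
```

```bash
python3 - <<'E'
from p import *
o=robot.get_obs();print(o["time_s"],o["eef_pos"].round(1) if hasattr(o["eef_pos"],'round') else o["eef_pos"],o["grip_width"])
print(go([575,350,170],down(13,0)))
E
```

```text
9.05 [480.3 204.8 239.1] 51.088028650989614
(array([-93.3, 120.4, 107.9]), array([ 0.1, 20. , -0.2]))
```

Call:
move_arm --targets '[[[-0.025,0.03,0.027,0,5,0],[-0.05,0.06,0.054,0,10,0],[-0.075,0.09,0.08,0,15,0],[-0.093,0.12,0.108,0,20,0],[-0.093,0.12,0.108,0,20,0]]]'

```text
time_s: 9.68
eef_pos: [571.1, 351.4, 157.7]
tool_rot: [[-0.974, -0.228, -0.013], [-0.228, 0.974, -0.005], [0.014, -0.002, -1.0]]
contact_force: [-0.8, -0.7, -0.6]
grip_width: 51.0
```

```bash
python3 w.py w4
```

```text
{'time_s': 9.675, 'eef_pos': [571.132, 351.378, 157.731], 'joint_pos': [-0.638, 0.496, 0.036, 1.595, -0.023, 1.065, 1.205], 'tool_rot': [[-0.974, -0.228, -0.013], [-0.228, 0.974, -0.005], [0.014, -0.002, -1.0]], 'contact_force': [-0.765, -0.674, -0.617], 'grip_width': 51.008, 'dq': [0.011, -0.125, 0.026, 0.077, 0.026, 0.018, -0.002]}
```

View pics/w4.png

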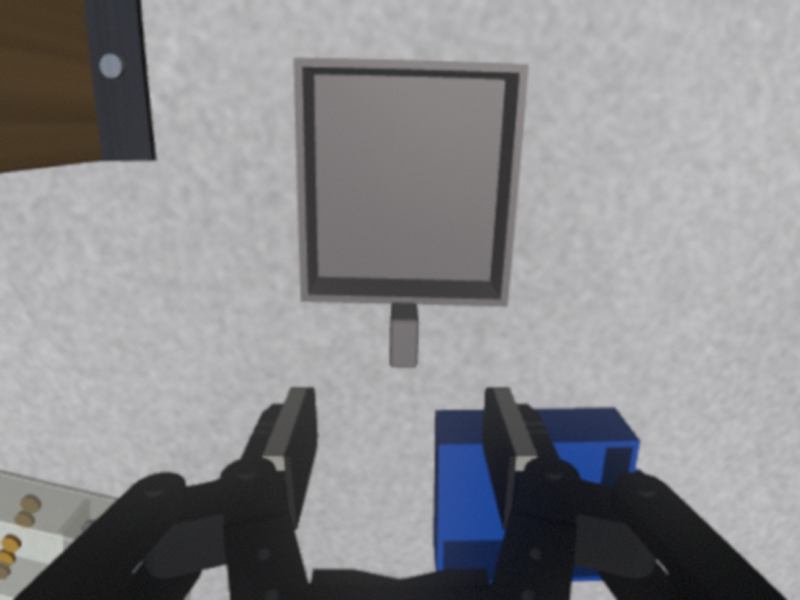

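```bash
python3 - <<'E'
from p import *
import pickle
c=pickle.load(open("w4.pkl","rb"))
q=lambda *p:np.array(p,float)*.64
g=onz(c,q((390,320),(418,319),(417,366),(390,366)),67);print(g.round(1),g.mean(0).round(1))
t=onz(c,q((294,58),(527,65),(508,305),(302,300)),40);print(t.round(1),t.mean(0).round(1))
a=(t[2]+t[3]-t[0]-t[1]);print("yaw",np.degrees(np.arctan2(a[1],a[0])), np.degrees(np.arctan2(*(g[2]+g[3]-g[0]-g[1])[[1,0]])))
print("blue",onz(c,q((435,410),(615,410),(435,565)),40).round(1))
O=h+A@[0,0,-30];print("cradle origin guess",O.round(1))
print("plate/board",onz(c,q((100,160),(155,160),(142,0)),4).round(1))
gp=(g.mean(0)+t.mean(0)+72*np.array([.974,.225,0]))/2;print(gp);print(go([*g.mean(0)[:2],32],down(13)))
E
```

```text
[[576.2 348.9  67. ]
 [572.6 361.9  67. ]
 [596.8 367.4  67. ]
 [599.9 354.4  67. ]] [586.4 358.1  67. ]
[[469.7 277.8  40. ]
 [447.5 384.5  40. ]
 [563.4 409.8  40. ]
 [585.8 302.7  40. ]] [516.6 343.7  40. ]
yaw 12.22746238118594 12.894973770653047
blue [[633.5 387.9  40. ]
 [610.3 489.6  40. ]
 [745.3 417.3  40. ]]
cradle origin guess [536.  31. 131.]
plate/board [[543.1 170.6   4. ]
 [536.3 202.3   4. ]
 [455.  185.7   4. ]]
[586.5502491 359.0162991  53.5      ]
(array([-18.1,   5.2, 128.2]), array([-0.1, -0.6,  0.1]))
```

```bash
python3 - <<'E'
from p import *
import pickle
c=pickle.load(open("w1.pkl","rb"));S=cams.calibration("scene")
O=np.array([535,30.5,0]);B=down(13)@np.diag([-1,1,-1])
q=lambda *p:np.array(p,float)*.64
for z in(0,35):
    P=np.r_[onz(c,q((290,485),(495,545)),z),onz(S,q((255,388),(335,490),(180,437),(255,555)),z)]
    print(z,((P-O)@B).round(0)[:,:2].tolist())
for nm,p in(("tray",(516.6,343.7,0)),("grip",(586.5,358.5,0)),("blue",(633.5,388,0))):print(nm,((np.array(p)-O)@B).round(1))
E
```

```text
0 [[239.0, -63.0], [292.0, 165.0], [233.0, -85.0], [285.0, 150.0], [382.0, -124.0], [444.0, 117.0]]
35 [[210.0, -57.0], [259.0, 152.0], [241.0, -70.0], [291.0, 158.0], [386.0, -107.0], [446.0, 126.0]]
tray [ 52.5 309.3   0. ]
grip [124. 308.   0.]
blue [176.4 326.2   0. ]
```

Call:
move_arm --targets '[[[-0.008,0.005,0.03,0,0,0],[-0.018,0.0065,0.065,0,-0.6,0],[-0.018,0.0065,0.1,0,-0.6,0],[-0.018,0.0065,0.127,0,-0.6,0],[-0.018,0.0065,0.127,0,-0.6,0]]]'

```text
time_s: 10.35
eef_pos: [586.2, 357.2, 37.5]
tool_rot: [[-0.975, -0.224, 0.003], [-0.224, 0.975, -0.001], [-0.003, -0.001, -1.0]]
contact_force: [-0.4, -0.0, 0.1]
grip_width: 51.1
```

Call:
move_arm --targets '[[[0,0,0,0,0,0],[0,0,0,0,0,0],[0,0,0,0,0,0],[0,0,0,0,0,0],[0,0,0,0,0,0]]]' --gripper 0 --squeeze 60

```text
time_s: 10.98
eef_pos: [589.3, 359.7, 40.6]
tool_rot: [[-0.974, -0.225, 0.008], [-0.225, 0.974, 0.003], [-0.009, 0.001, -1.0]]
contact_force: [-1.0, -1.1, 6.4]
grip_width: 13.0
```

Call:
move_arm --targets '[[[0,0,-0.012,0,0,0],[0,-0.035,-0.02,0,0,0],[-0.015,-0.08,-0.02,0,0,0],[-0.045,-0.1,-0.02,0,0,0],[-0.063,-0.13,-0.02,0,0,0]]]'

```text
time_s: 11.6
eef_pos: [678.8, 247.1, 58.4]
tool_rot: [[-0.974, -0.226, 0.005], [-0.226, 0.974, 0.003], [-0.006, 0.001, -1.0]]
contact_force: [0.3, -0.1, -1.8]
grip_width: 12.8
```

Call:
move_arm --targets '[[[0,-0.04,0,0,0,0],[0,-0.09,0,0,0,0],[0,-0.14,0,0,0,0],[0,-0.178,0.005,0,0,0],[0,-0.178,0.01,0,0,0]]]'

```text
time_s: 12.22
eef_pos: [718.9, 64.4, 48.1]
tool_rot: [[-0.976, -0.216, 0.005], [-0.216, 0.976, -0.004], [-0.004, -0.005, -1.0]]
contact_force: [-0.5, -0.3, -2.7]
grip_width: 13.1
```

```bash
python3 w.py w5; python3 - <<'E'
from p import *
O=np.array([535,30.5,0]);B=down(13)@np.diag([-1,1,-1])
o=robot.get_obs();print("grip in cradle",((o["eef_pos"]-O)@B).round(1),go(O+B@[110,0,34],down(13)))
E
```

```text
{'time_s': 12.225, 'eef_pos': [718.851, 64.402, 48.084], 'joint_pos': [-0.2, 0.697, 0.073, 1.526, -0.053, 0.916, 1.676], 'tool_rot': [[-0.976, -0.216, 0.005], [-0.216, 0.976, -0.004], [-0.004, -0.005, -1.0]], 'contact_force': [-0.48, -0.313, -2.709], 'grip_width': 13.114, 'dq': [-0.046, 0.051, -0.073, 0.017, -0.046, -0.058, -0.014]}
grip in cradle [186.6  -3.5  47. ] (array([76.6,  3.1, 12.7]), array([-0.1,  0.2, -0.3]))
```

View pics/w5.png

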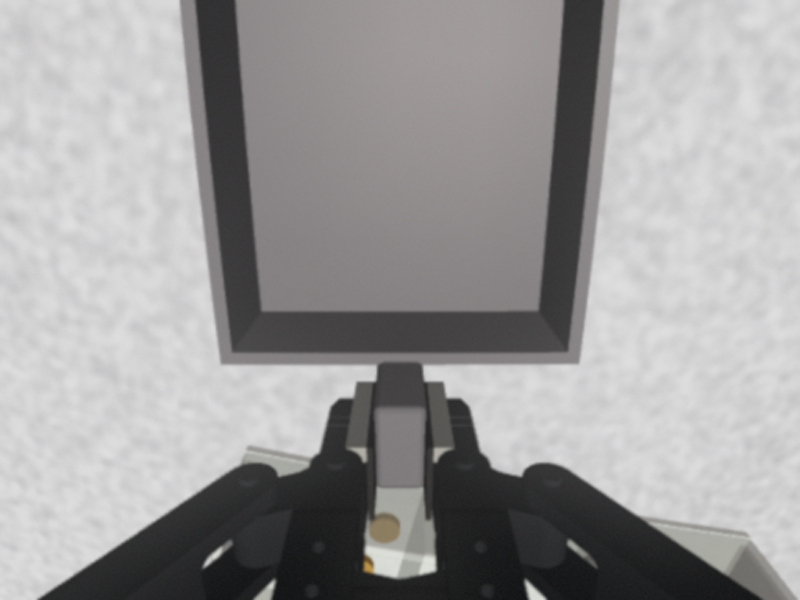

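Call:
move_arm --targets '[[[0.0,0.003,0.004,0,0,0],[0,0.003,0.007,0,0,0],[0,0.003,0.009,0,0,0],[0,0.003,0.009,0,0,0],[0,0.003,0.009,0,0,0]]]'

```text
time_s: 12.9
eef_pos: [718.3, 78.2, 40.6]
tool_rot: [[-0.974, -0.226, 0.007], [-0.226, 0.974, 0.003], [-0.007, 0.002, -1.0]]
contact_force: [-1.5, 3.2, 4.4]
grip_width: 12.7
```

Call:
move_arm --targets '[[[0,0,0,0,0,0],[0,0,0,0,0,0],[0,0,0,0,0,0],[0,0,-0.03,0,0,0],[0,0,-0.07,0,0,0]]]' --gripper 50

```text
time_s: 13.52
eef_pos: [715.6, 75.2, 107.7]
tool_rot: [[-0.974, -0.225, 0.001], [-0.225, 0.974, -0.0], [-0.001, -0.0, -1.0]]
contact_force: [0.1, -0.7, 0.1]
grip_width: 43.2
```

Call:
move_arm --targets '[[[0,0,0,0,0,10],[0,0,0,0,0,20],[0,0,0,0,0,30],[0,0,0,0,0,40],[0,0,0,0,0,50]]]'

```text
time_s: 14.15
eef_pos: [717.1, 75.5, 108.9]
tool_rot: [[-0.795, 0.607, 0.005], [0.607, 0.795, 0.001], [-0.003, 0.003, -1.0]]
contact_force: [0.5, -0.7, 0.1]
grip_width: 43.1
```

Call:
move_arm --targets '[[[0,0,0,0,0,10],[0,0,0,0,0,20],[0,0,0,0,0,30],[0,0,0,0,0,40],[0,0,0,0,0,50]]]'

```text
time_s: 14.78
eef_pos: [717.1, 75.6, 108.9]
tool_rot: [[-0.046, 0.999, 0.005], [0.999, 0.046, 0.001], [0.001, 0.005, -1.0]]
contact_force: [0.2, 0.1, -0.3]
grip_width: 42.6
```

Call:
move_arm --targets '[[[0,0,0,0,0,10],[0,0,0,0,0,20],[0,0,0,0,0,30],[0,0,0,0,0,40],[0,0,0,0,0,50]]]'

```text
time_s: 15.4
eef_pos: [717.1, 75.7, 108.9]
tool_rot: [[0.735, 0.678, 0.005], [0.678, -0.735, 0.001], [0.004, 0.003, -1.0]]
contact_force: [-0.8, -0.7, 0.3]
grip_width: 42.5
```

Call:
move_arm --targets '[[[0,0,0,0,0,10],[0,0,0,0,0,20],[0,0,0,0,0,30],[0,0,0,0,0,30],[0,0,0,0,0,30]]]'

```text
time_s: 16.02
eef_pos: [717.1, 75.9, 109.1]
tool_rot: [[0.974, 0.227, 0.005], [0.227, -0.974, 0.001], [0.005, 0.0, -1.0]]
contact_force: [-0.4, -0.1, -0.8]
grip_width: 42.6
```

```bash
python3 - <<'E'
from p import *
O=np.array([535,30.5,0]);B=down(13)@np.diag([-1,1,-1])
o=robot.get_obs();print(o["joint_pos"].round(2),"grip in cradle",((o["eef_pos"]-O)@B).round(1),go(O+B@[187,0,34],down(193)))
E
```

```text
[-0.67  0.75  0.76  1.53 -0.56  1.08 -1.12] grip in cradle [187.7   3.3 109.1] (array([-1.1,  3.2, 75.1]), array([ 0. , -0.3,  0.1]))
```

Call:
move_arm --targets '[[[0,-0.001,0.02,0,0,0],[0,-0.001,0.045,0,0,0],[0,-0.001,0.07,0,0,0],[0,-0.001,0.076,0,0,0],[0,-0.001,0.076,0,0,0]]]'

```text
time_s: 16.65
eef_pos: [716.6, 76.8, 32.0]
tool_rot: [[0.974, 0.225, 0.003], [0.225, -0.974, 0.001], [0.003, 0.0, -1.0]]
contact_force: [0.4, -0.1, 0.4]
grip_width: 42.5
```

Call:
move_arm --targets '[[[0,0,0,0,0,0],[0,0,0,0,0,0],[0,0,0,0,0,0],[0,0,0,0,0,0],[0,0,0,0,0,0]]]' --gripper 0 --squeeze 60

```text
time_s: 17.27
eef_pos: [718.5, 77.1, 34.6]
tool_rot: [[0.974, 0.225, 0.007], [0.225, -0.974, 0.001], [0.008, 0.0, -1.0]]
contact_force: [-0.2, 0.5, 5.6]
grip_width: 13.3
```

```bash
cat > t.py <<'E'
from p import *
O=np.array([535,30.5,0]);B=down(13)@np.diag([-1,1,-1])
o=robot.get_obs();print(o["time_s"],o["joint_pos"].round(2),o["grip_width"],"grip in cradle",((o["eef_pos"]-O)@B).round(1),go(O+B@[110,0,45],down(193)),o["contact_force"].round(1))
E
python3 t.py
```

```text
17.275 [-0.64  0.84  0.71  1.55 -0.62  0.98 -1.09] 13.305732425874968 grip in cradle [189.3   4.1  34.6] (array([-79.2,   4.1, -11. ]), array([ 0. , -0.4,  0. ])) [-0.2  0.5  5.6]
```

Call:
move_arm --targets '[[[0,0,-0.007,0,0,0],[-0.015,0.004,-0.007,0,0,0],[-0.035,0.004,-0.007,0,0,0],[-0.055,0.004,-0.007,0,0,0],[-0.075,0.004,-0.007,0,0,0]]]'

```text
time_s: 17.9
eef_pos: [643.0, 56.2, 38.6]
tool_rot: [[0.974, 0.225, 0.002], [0.225, -0.974, 0.001], [0.002, -0.0, -1.0]]
contact_force: [-0.4, 0.3, -2.9]
grip_width: 13.4
```

Call:
move_arm --targets '[[[-0.004,0,0,0,0,0],[-0.004,0,0,0,0,0],[-0.004,0,0.004,0,0,0],[-0.004,0,0.007,0,0,0],[-0.004,0,0.007,0,0,0]]]'

```text
time_s: 18.52
eef_pos: [642.5, 55.9, 34.5]
tool_rot: [[0.974, 0.226, 0.006], [0.226, -0.974, 0.002], [0.006, -0.001, -1.0]]
contact_force: [-2.0, 1.0, 7.2]
grip_width: 13.0
```

```bash
python3 t.py
```

```text
18.525 [-0.69  0.72  0.72  1.77 -0.61  0.88 -1.04] 12.979893583506419 grip in cradle [110.5   0.5  34.5] (array([ -0.4,   0.5, -10.5]), array([-0.1, -0.4,  0. ])) [-2.   1.   7.2]
```

Call:
move_arm --targets '[[[0,0,0,0,0,0],[0,0,0,0,0,0],[0,0,0,0,0,0],[0.0,0,-0.02,0,0,0],[0.01,0,-0.05,0,0,0]]]' --gripper 50

```text
time_s: 19.15
eef_pos: [649.4, 57.1, 83.2]
tool_rot: [[0.975, 0.224, 0.002], [0.224, -0.975, 0.001], [0.002, -0.0, -1.0]]
contact_force: [1.5, 0.3, 0.1]
grip_width: 42.4
```

Call:
move_arm --targets '[[[0.01,0,-0.04,0,0,0],[0.015,0,-0.09,0,0,0],[0.015,0.01,-0.145,0,0,0],[0,0.04,-0.18,0,0,0],[-0.02,0.085,-0.19,0,0,0]]]'

```text
time_s: 19.77
eef_pos: [651.6, -29.5, 277.8]
tool_rot: [[0.973, 0.229, 0.013], [0.229, -0.973, 0.002], [0.013, 0.001, -1.0]]
contact_force: [-0.4, 0.2, -1.3]
grip_width: 42.6
```

Call:
move_arm --targets '[[[-0.04,0.04,0,0,0,0],[-0.08,0.08,0,0,0,0],[-0.12,0.12,0.0,0,0,0],[-0.16,0.16,0.0,0,0,0],[-0.2,0.2,0.0,0,0,0]]]'

```text
time_s: 20.4
eef_pos: [498.2, -271.8, 273.1]
tool_rot: [[0.975, 0.224, 0.007], [0.224, -0.975, 0.002], [0.007, 0.0, -1.0]]
contact_force: [-0.2, -0.3, 0.5]
grip_width: 42.6
```

```bash
python3 t.py; python3 -c "
from p import *
print(go([412,-352,200],down(193.8)))"
```

```text
20.4 [-0.44  0.29  1.04  1.79 -0.28  1.2  -0.66] 42.56418267000028 grip in cradle [-103.9 -286.3  273.1] (array([ 211.9, -286.5,  229.6]), array([ 0. , -0.4, -0.1])) [-0.2 -0.3  0.5]
(array([-102.5,   58.8,   72.3]), array([ 0. , -0.4, -0.9]))
```

Call:
move_arm --targets '[[[-0.035,0.02,0.01,0,0,0],[-0.07,0.04,0.03,0,0,0],[-0.102,0.059,0.06,0,0,0],[-0.102,0.059,0.072,0,-0.4,0],[-0.102,0.059,0.072,0,-0.4,0]]]'

```text
time_s: 21.02
eef_pos: [413.8, -349.6, 199.1]
tool_rot: [[0.974, 0.225, -0.002], [0.225, -0.974, 0.001], [-0.002, -0.001, -1.0]]
contact_force: [1.0, 0.6, 0.5]
grip_width: 42.7
```

```bash
python3 w.py w6
```

```text
{'time_s': 21.025, 'eef_pos': [413.835, -349.635, 199.149], 'joint_pos': [-0.243, 0.339, 1.033, 1.926, -0.331, 1.064, -0.414], 'tool_rot': [[0.974, 0.225, -0.002], [0.225, -0.974, 0.001], [-0.002, -0.001, -1.0]], 'contact_force': [1.008, 0.608, 0.511], 'grip_width': 42.726, 'dq': [-0.019, -0.01, -0.01, -0.036, 0.005, -0.0, -0.001]}
```

View pics/w6.png

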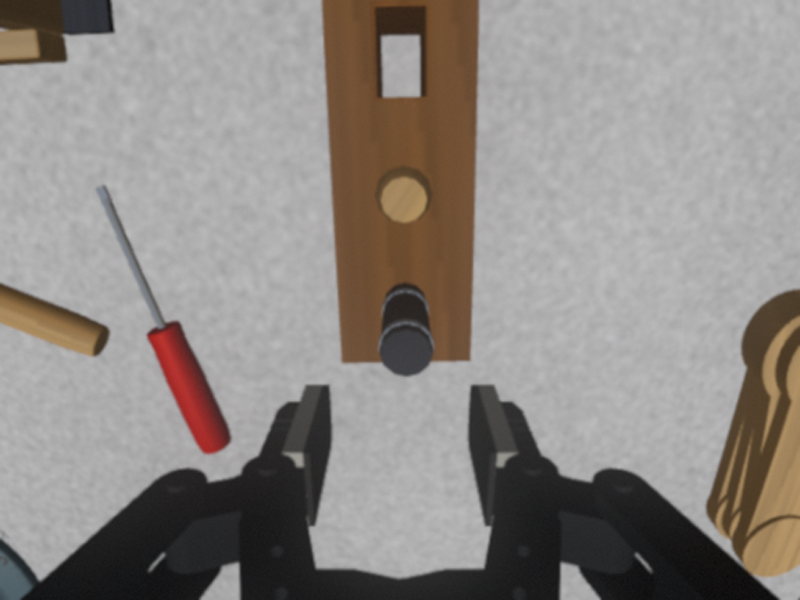

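```bash
python3 - <<'E'
from p import *
import pickle
c=pickle.load(open("w6.pkl","rb"));q=lambda *p:np.array(p,float)*.64
P=onz(c,q((406,348)),150)[0];b=onz(c,q((342,361),(470,360),(325,0),(478,0)),85)
W=onz(c,q((376,97),(426,97)),85)
print(P.round(1),b.round(1).tolist(),W.round(1).tolist(),"block end mid + 35 along",((b[0]+b[1])/2+35*np.array([.971,.239,0])).round(1))
print(go([P[0],P[1],98],down(193.8)))
E
```

```text
[ 412.2 -352.   150. ] [[368.3, -327.3, 85.0], [384.7, -395.0, 85.0], [539.5, -285.6, 85.0], [555.0, -351.8, 85.0]] [[504.2, -316.6, 85.0], [509.5, -339.2, 85.0]] block end mid + 35 along [ 410.5 -352.8   85. ]
(array([ -3.1,   1.7, 101.8]), array([ 0. ,  0. , -0.7]))
```

Call:
move_arm --targets '[[[-0.003,0.002,0.02,0,0,0],[-0.003,0.002,0.05,0,0,0],[-0.003,0.002,0.08,0,0,0],[-0.003,0.002,0.102,0,0,0],[-0.003,0.002,0.102,0,0,0]]]'

```text
time_s: 21.7
eef_pos: [410.2, -351.6, 95.3]
tool_rot: [[0.974, 0.226, -0.005], [0.226, -0.974, 0.002], [-0.005, -0.003, -1.0]]
contact_force: [-0.4, 0.2, 0.2]
grip_width: 42.7
```

Call:
move_arm --targets '[[[0,0,0,0,0,0],[0,0,0,0,0,0],[0,0,0,0,0,0],[0,0,0,0,0,0],[0,0,0,0,0,0]]]' --gripper 0 --squeeze 100

```text
time_s: 22.32
eef_pos: [412.0, -353.6, 98.3]
tool_rot: [[0.974, 0.225, 0.0], [0.225, -0.974, -0.001], [-0.0, 0.001, -1.0]]
contact_force: [-0.9, 0.3, 6.3]
grip_width: 19.8
```

```bash
python3 s.py 89
```

```text
{'time_s': 22.325, 'eef_pos': [411.957, -353.632, 98.333], 'joint_pos': [-0.109, 0.491, 0.904, 1.996, -0.497, 0.888, -0.282], 'grip_width': 19.838}
tip in gap frame [-238.5 -444.   -31.7] in hole frame [-240.5 -347.   -31.7] force [2.4 0.5 5.8] moment [0.03 0.08 0.06]
```

Call:
move_arm --targets '[[[0,0,-0.05,0,0,0],[0,0,-0.11,0,0,0],[0.01,-0.03,-0.16,0,0,0],[0.03,-0.08,-0.185,0,0,0],[0.05,-0.13,-0.19,0,0,0]]]'

```text
time_s: 22.95
eef_pos: [431.4, -214.2, 288.0]
tool_rot: [[0.975, 0.223, 0.001], [0.223, -0.975, 0.0], [0.001, -0.0, -1.0]]
contact_force: [0.2, -0.2, -2.2]
grip_width: 19.7
```

Call:
move_arm --targets '[[[0.016,-0.045,0,0,6,0],[0.032,-0.09,0,0,12,0],[0.048,-0.14,0,0,18,0],[0.06,-0.18,0,0,24,0],[0.075,-0.217,0,0,30,0]]]'

```text
time_s: 23.58
eef_pos: [453.7, 15.2, 285.7]
tool_rot: [[0.844, 0.226, 0.486], [0.196, -0.974, 0.114], [0.499, -0.001, -0.866]]
contact_force: [1.3, -0.3, -1.6]
grip_width: 19.8
```

```bash
python3 s.py 88.3; python3 - <<'E'
from p import *
h2=h+A@[0,-7,0]
print(go(h2+A[:,2]*(88.3+25),down(13,30)@np.diag([-1,-1,1])))
E
```

```text
{'time_s': 23.575, 'eef_pos': [453.714, 15.211, 285.724], 'joint_pos': [-0.429, -0.409, 0.285, 2.337, 0.105, 0.678, -1.544], 'grip_width': 19.849}
tip in gap frame [  6.8 -93.7  57.5] in hole frame [ 4.8  3.3 57.5] force [ 0.2 -0.6 -2. ] moment [-0.15  0.67  0.03]
(array([-4.8, 10.2, 32.5]), array([-0.1,  0. ,  0. ]))
```

Call:
move_arm --targets '[[[-0.001,0.003,0.008,0,0,0],[-0.003,0.006,0.018,0,0,0],[-0.005,0.01,0.027,0,0,0],[-0.005,0.01,0.032,0,0,0],[-0.005,0.01,0.032,0,0,0]]]'

```text
time_s: 24.2
eef_pos: [468.9, 6.1, 256.2]
tool_rot: [[0.846, 0.224, 0.485], [0.194, -0.975, 0.112], [0.497, -0.0, -0.868]]
contact_force: [0.3, 0.2, -1.2]
grip_width: 19.7
```

```bash
python3 w.py w7;python3 s.py 88.3; python3 - <<'E'
import pickle
from p import *
c=pickle.load(open("w7.pkl","rb"));h2=h+A@[0,-6,0]
o=robot.get_obs();tip=np.array(o["eef_pos"])+88.3*np.array(o["tool_rot"])[:,2]
print("hole px",proj(c,h2),"tip px",proj(c,tip))
im=cv2.imread("pics/w7_raw.png");u,v=proj(c,h2)[0].astype(int)
x0,y0=u-70,v-50;cr=im[max(y0,0):y0+120,x0:x0+150]
print(x0,max(y0,0),cr.shape);cv2.imwrite("pics/c7.png",cv2.resize(cr,None,fx=5,fy=5,interpolation=cv2.INTER_CUBIC))
E
```

```text
{'time_s': 24.2, 'eef_pos': [468.915, 6.062, 256.188], 'joint_pos': [-0.455, -0.338, 0.353, 2.352, 0.084, 0.591, -1.492], 'tool_rot': [[0.846, 0.224, 0.485], [0.194, -0.975, 0.112], [0.497, -0.0, -0.868]], 'contact_force': [0.279, 0.178, -1.205], 'grip_width': 19.694, 'dq': [0.007, -0.014, -0.02, -0.004, 0.001, 0.003, -0.002]}
{'time_s': 24.25, 'eef_pos': [469.03, 6.246, 256.647], 'joint_pos': [-0.455, -0.339, 0.352, 2.352, 0.084, 0.591, -1.493], 'grip_width': 19.906}
tip in gap frame [   3.3 -106.    25.9] in hole frame [ 1.3 -9.  25.9] force [-1.4 -0.2 -2.2] moment [-0.17  0.72  0.03]
hole px [[252.88221366 188.33358543]] tip px [[256.65153339 197.84149234]]
182 138 (120, 150, 3)
```

View pics/c7.png

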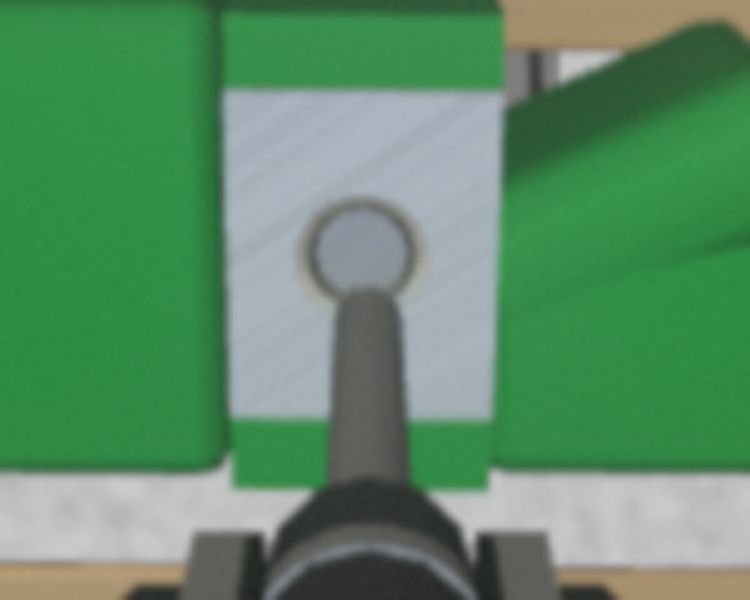

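```bash
python3 - <<'E'
import pickle
from p import *
c=pickle.load(open("w7.pkl","rb"));n=A[:,2];f=lambda *p:np.array(p,float)/5+[182,138]
def pl(uv,up):
    o,d=ray(c,uv);return ((o+d*(((h+n*up-o)@n)/(d@n))[:,None]-h)@A).round(1)[:,:2].tolist()
print("hole",pl(f((362,252),(298,250),(428,250)),0),"tip c, far, left,right",pl(f((368,319),(368,290),(337,319),(400,319)),25.9))
E
```

```text
hole [[-0.1, -7.2], [0.3, 3.2], [0.3, -17.9]] tip c, far, left,right [[-1.8, -8.2], [2.7, -8.2], [-1.9, -3.7], [-1.8, -13.0]]
```

Call:
move_arm --targets '[[[0.002,-0.001,0.006,0,0,0],[0.002,-0.001,0.012,0,0,0],[0.002,-0.001,0.018,0,0,0],[0.002,-0.001,0.024,0,0,0],[0.002,-0.001,0.03,0,0,0]]]'

```text
time_s: 24.88
eef_pos: [485.0, 11.1, 231.3]
tool_rot: [[0.845, 0.225, 0.485], [0.195, -0.974, 0.112], [0.498, 0.0, -0.867]]
contact_force: [-0.4, -0.5, -1.5]
grip_width: 20.0
```

```bash
python3 s.py 88.3
```

```text
{'time_s': 24.875, 'eef_pos': [484.952, 11.065, 231.253], 'joint_pos': [-0.482, -0.26, 0.386, 2.358, 0.052, 0.508, -1.465], 'grip_width': 20.033}
tip in gap frame [   5.  -104.9   -4.4] in hole frame [ 3.  -7.9 -4.4] force [-1.2 -0.4 -1. ] moment [-0.13  0.7   0.04]
```

No contact; inside the mouth. Push.

Call:
move_arm --targets '[[[0,0,0.004,0,0,0],[0,0,0.008,0,0,0],[0,0,0.012,0,0,0],[0,0,0.016,0,0,0],[0,0,0.02,0,0,0]]]'

```text
time_s: 25.5
eef_pos: [494.7, 13.3, 214.2]
tool_rot: [[0.845, 0.225, 0.486], [0.195, -0.974, 0.112], [0.499, -0.0, -0.867]]
contact_force: [-0.6, -0.3, 0.7]
grip_width: 20.2
```

```bash
python3 s.py 88.3
```

```text
{'time_s': 25.5, 'eef_pos': [494.671, 13.312, 214.23], 'joint_pos': [-0.505, -0.207, 0.415, 2.361, 0.018, 0.454, -1.434], 'grip_width': 20.224}
tip in gap frame [   5.1 -104.9  -24.1] in hole frame [  3.1  -7.9 -24.1] force [-0.2 -0.2  0.9] moment [-0.24  0.93  0.03]
```

Call:
move_arm --targets '[[[0,0,0.004,0,0,0],[0,0,0.008,0,0,0],[0,0,0.012,0,0,0],[0,0,0.016,0,0,0],[0,0,0.02,0,0,0]]]'

```text
time_s: 26.12
eef_pos: [504.4, 15.5, 196.8]
tool_rot: [[0.845, 0.225, 0.486], [0.195, -0.974, 0.112], [0.498, 0.0, -0.867]]
contact_force: [-2.8, -0.6, 0.6]
grip_width: 20.5
```

```bash
python3 s.py 88.3
```

```text
{'time_s': 26.125, 'eef_pos': [504.378, 15.531, 196.798], 'joint_pos': [-0.533, -0.152, 0.45, 2.362, -0.031, 0.401, -1.388], 'grip_width': 20.506}
tip in gap frame [   5.  -104.9  -44.2] in hole frame [  3.   -7.9 -44.2] force [-2.2  0.1  2. ] moment [-0.25  0.91 -0.04]
```

Call:
move_arm --targets '[[[0,0,0.004,0,0,0],[0,0,0.008,0,0,0],[0,0,0.012,0,0,0],[0,0,0.016,0,0,0],[0,0,0.02,0,0,0]]]'

```text
time_s: 26.75
eef_pos: [513.6, 17.9, 179.0]
tool_rot: [[0.845, 0.225, 0.485], [0.195, -0.974, 0.112], [0.497, -0.0, -0.868]]
contact_force: [-2.2, -0.7, -2.2]
grip_width: 20.0
```

```bash
python3 s.py 88.3
```

```text
{'time_s': 26.75, 'eef_pos': [513.558, 17.884, 178.95], 'joint_pos': [-0.564, -0.093, 0.489, 2.361, -0.107, 0.35, -1.319], 'grip_width': 19.996}
tip in gap frame [   4.2 -104.7  -64.4] in hole frame [  2.2  -7.7 -64.4] force [-3.1 -0.2 -0.7] moment [-0.3   1.19 -0.02]
```

Call:
move_arm --targets '[[[0,0,0.003,0,0,0],[0,0,0.005,0,0,0],[0,0,-0.02,0,0,0],[0,0,-0.05,0,0,0],[0,0,-0.085,0,0,0]]]'

```text
time_s: 27.38
eef_pos: [473.2, 8.3, 255.0]
tool_rot: [[0.844, 0.225, 0.488], [0.195, -0.974, 0.112], [0.501, 0.0, -0.866]]
contact_force: [0.5, 0.2, -2.1]
grip_width: 19.9
```

```bash
python3 s.py 88.3; python3 w.py w8; python3 - <<'E'
from p import *
import pickle
c=pickle.load(open("w8.pkl","rb"))
# hole interior: pin gone?
h2=h+A@[0,-7,0];uv=proj(c,[h2,h2+A@[4,0,-20]]).round(1);im=cv2.imread("pics/w8_raw.png");i7=cv2.imread("pics/w7_raw.png")
c7=pickle.load(open("w7.pkl","rb"));u7=proj(c7,h2)[0].round().astype(int)
print("w7 pin colour",i7[u7[1]-2,u7[0]-4:u7[0]+5].mean(0))
u=uv[0].astype(int);print(u);print(cv2.cvtColor(im,cv2.COLOR_BGR2GRAY)[u[1]-14:u[1]+15:2,u[0]-16:u[0]+17:2])
# scene: pixels of tray floor visible beyond the last
S=cams.calibration("scene");g=cams.camera("scene");cv2.imwrite("pics/s8.png",g[...,::-1])
g2=cams.camera("side");cv2.imwrite("pics/d8.png",g2[...,::-1])
O=np.array([535,30.5,0]);B=down(13)@np.diag([-1,1,-1])
G8=cv2.GaussianBlur(cv2.cvtColor(g,cv2.COLOR_RGB2GRAY),(3,3),0)
for X in range(-15,100,8):
    print(X,[int(G8[tuple(proj(S,O+B@[X,Y,6])[0].round().astype(int)[::-1])]) for Y in range(-48,49,8)])
E
```

```text
{'time_s': 27.375, 'eef_pos': [473.174, 8.294, 254.956], 'joint_pos': [-0.48, -0.331, 0.371, 2.35, 0.096, 0.581, -1.506], 'grip_width': 19.873}
tip in gap frame [   6.6 -105.    22.2] in hole frame [ 4.6 -8.  22.2] force [-0.7  0.  -2.1] moment [-0.11  0.73 -0.01]
{'time_s': 27.375, 'eef_pos': [473.174, 8.294, 254.956], 'joint_pos': [-0.48, -0.331, 0.371, 2.35, 0.096, 0.581, -1.506], 'tool_rot': [[0.844, 0.225, 0.488], [0.195, -0.974, 0.112], [0.501, 0.0, -0.866]], 'contact_force': [0.455, 0.153, -2.135], 'grip_width': 19.873, 'dq': [0.252, -0.735, -0.355, -0.076, 0.361, 0.778, -0.338]}
w7 pin colour [156.33333333 147.55555556 138.        ]
[255 194]
[[180 181 179 177 179 175 172 171 174 177 177 176 176 177 179 178 178]
 [179 179 179 178 174 170 168 169 165 168 171 175 177 179 178 178 178]
 [179 179 176 172 165 151 135 123 122 124 134 150 170 177 179 178 177]
 [177 174 171 164 137 115 105 108 113 115 116 119 139 165 177 174 174]
 [172 172 169 140 106  96 102 108 113 115 114 114 116 140 166 175 177]
 [173 175 157 119  89  96 102 109 114 116 116 114 108 117 155 175 174]
 [178 176 147 1
[... 763 characters left out ...]
, 93, 91, 93, 88, 78, 70, 88]
9 [79, 84, 82, 83, 83, 85, 84, 86, 85, 85, 84, 82, 78]
17 [73, 87, 87, 88, 87, 87, 85, 87, 87, 86, 87, 86, 54]
25 [82, 86, 86, 86, 86, 87, 86, 88, 87, 88, 86, 80, 42]
33 [82, 87, 86, 87, 86, 91, 89, 87, 88, 86, 88, 82, 45]
41 [69, 86, 88, 88, 83, 92, 75, 87, 88, 87, 88, 88, 48]
49 [78, 86, 86, 86, 88, 93, 75, 87, 88, 87, 87, 88, 41]
57 [76, 89, 85, 87, 91, 88, 77, 87, 86, 87, 87, 87, 43]
65 [74, 85, 85, 87, 98, 81, 82, 87, 86, 88, 87, 86, 42]
73 [76, 87, 85, 88, 89, 80, 88, 88, 87, 88, 87, 88, 45]
81 [81, 84, 82, 88, 63, 69, 81, 84, 79, 84, 78, 85, 38]
89 [50, 39, 50, 87, 76, 40, 46, 39, 36, 43, 36, 43, 34]
97 [62, 78, 66, 84, 79, 40, 38, 54, 51, 62, 81, 71, 81]
```

```bash
python3 - <<'E'
from p import *
R1=down(193.8);o=robot.get_obs()
a=go([440,-120,290],R1,o);print(a)
o2=dict(o);o2["eef_pos"]=np.array([440,-120,290.]);o2["tool_rot"]=R1
print(go([412,-353.6,215],R1,o2))
E
```

```text
(array([-37.2, 117.3, -60.5]), array([  0.2, -30.4,  -0.8]))
(array([-82.9, 220.2,  75. ]), array([0., 0., 0.]))
```

Call:
move_arm --targets '[[[0,0,-0.02,0,0,0],[-0.005,0.02,-0.05,0,-6,0],[-0.015,0.05,-0.06,0,-14,0],[-0.025,0.085,-0.06,0,-22,-0.4],[-0.037,0.117,-0.06,0,-30.4,-0.8]]]'

```text
time_s: 28.15
eef_pos: [440.1, -120.8, 286.8]
tool_rot: [[0.971, 0.238, -0.009], [0.238, -0.971, -0.007], [-0.01, 0.004, -1.0]]
contact_force: [0.3, 0.3, -2.2]
grip_width: 19.9
```

Call:
move_arm --targets '[[[-0.015,0.045,0.0,0,0,0],[-0.035,0.1,0.0,0,0,0],[-0.06,0.155,0.02,0,0,0],[-0.075,0.2,0.05,0,0,0],[-0.083,0.22,0.075,0,0,0]]]'

```text
time_s: 28.78
eef_pos: [409.2, -357.5, 211.7]
tool_rot: [[0.972, 0.234, -0.008], [0.234, -0.972, -0.01], [-0.01, 0.008, -1.0]]
contact_force: [0.3, 0.2, -2.3]
grip_width: 20.0
```

Call:
move_arm --targets '[[[0,0,0,0,0,0],[0,0,0,0,0,0],[0,0,0,0,0,0],[0,0,0,0,0,0],[0,0,0,0,0,0]]]'

```text
time_s: 29.4
eef_pos: [410.4, -353.1, 214.1]
tool_rot: [[0.971, 0.239, -0.006], [0.239, -0.971, -0.006], [-0.007, 0.004, -1.0]]
contact_force: [0.5, 0.2, -2.4]
grip_width: 20.1
```

```bash
python3 w.py w9; python3 - <<'E'
from p import *
import pickle
o=robot.get_obs();print(go([412,-353.6,98.3],down(193),o))
c=pickle.load(open("w9.pkl","rb"));im=cv2.imread("pics/w9_raw.png")
tip=np.array(o["eef_pos"])+88.3*np.array(o["tool_rot"])[:,2];s=np.array([411.7,-352.5,85])
print("tip",tip.round(1),"px tip/seat",proj(c,[tip,s]).round(1))
u=proj(c,s)[0].astype(int);print(u);print(cv2.cvtColor(im,cv2.COLOR_BGR2GRAY)[u[1]-24:u[1]+26:2,u[0]-26:u[0]+28:2])
E
```

```text
{'time_s': 29.4, 'eef_pos': [410.441, -353.093, 214.094], 'joint_pos': [-0.101, 0.253, 0.842, 1.908, -0.205, 1.072, -0.505], 'tool_rot': [[0.971, 0.239, -0.006], [0.239, -0.971, -0.006], [-0.007, 0.004, -1.0]], 'contact_force': [0.506, 0.223, -2.43], 'grip_width': 20.117, 'dq': [0.005, 0.007, 0.003, 0.003, -0.0, -0.0, 0.0]}
(array([  2.5,   0.4, 115.7]), array([0.2, 0.4, 0.8]))
tip [ 409.7 -353.7  125.7] px tip/seat [[256.5 198.6]
 [255.5 179.4]]
[255 179]
[[88 87 88 88 90 92 93 91 88 84 85 85 84 85 86 88 90 92 92 90 89 88 87 86
  85 87 88]
 [88 87 87 89 89 92 92 92 88 83 84 85 85 86 85 88 91 91 91 90 89 88 87 87
  87 88 89]
 [87 87 88 89 89 91 91 92 88 85 85 84 84 85 85 87 92 92 91 90 90 89 88 91
  91 91 88]
 [88 87 88 88 90 91 92 92 89 87 86 85 85 85 84 87 90 92 91 90 89 89 89 90
  91 89 88]
 [88 87 88 88 90 91 92 92 92 89 87 85 84 86 85 87 91 91 91 90 90 89 89 90
  92 88 88]
 [88 85 87 88 91 90 91 93 93 90 86 85 85 84 85 89 90 92 91 91 90 88 89 91
  92 89 88]
 [88 87 87 89 89 90 93 93 93 90 87 84 84 85 87 87 89 92 91 90 90 89 88 91
  92 90 88]
 [89 86 87 88 89 91 91 92 92 90 86 85
[... 811 characters left out ...]
  94 90 90]
 [89 88 86 88 89 93 93 93 92 82 75 69 62 60 68 79 84 91 90 89 90 88 90 92
  93 94 90]
 [89 86 88 89 89 93 92 93 94 90 84 80 78 77 80 85 90 90 91 89 90 89 89 93
  93 94 91]
 [88 87 87 87 89 91 92 93 93 91 86 83 82 82 84 85 88 91 92 89 90 89 91 91
  95 96 91]
 [88 87 86 88 90 91 93 95 93 92 87 81 76 73 76 83 89 91 90 90 91 89 90 92
  93 95 91]
 [88 87 86 87 90 91 92 94 94 92 83 68 65 66 64 69 85 92 92 89 90 89 90 93
  96 96 92]
 [90 88 87 88 91 92 93 93 93 91 75 64 65 63 64 66 74 89 91 91 90 90 90 92
  94 96 92]
 [89 88 88 88 90 91 93 95 94 90 69 65 66 66 65 65 70 90 92 92 90 90 90 94
  95 96 92]
 [88 87 88 88 89 91 96 94 94 88 68 65 66 67 66 66 69 88 91 91 90 91 91 93
  94 95 92]]
```

Call:
move_arm --targets '[[[0.0015,0.0,0.01,0.2,0.4,0],[0.0015,0.0,0.025,0.2,0.4,0],[0.0015,0.0,0.04,0.2,0.4,0],[0.0015,0.0,0.055,0.2,0.4,0],[0.0015,0.0,0.07,0.2,0.4,0]]]'

```text
time_s: 30.08
eef_pos: [410.4, -353.4, 142.1]
tool_rot: [[0.971, 0.238, -0.003], [0.238, -0.971, -0.0], [-0.003, -0.0, -1.0]]
contact_force: [-0.4, 0.1, -2.3]
grip_width: 19.8
```

```bash
python3 - <<'E'
from p import *
o=robot.get_obs();print(go([412,-353.6,98.3],down(193.8),o),o["contact_force"].round(1),o["moment"].round(2))
E
```

```text
(array([ 1.6,  0.6, 43.8]), array([-0. ,  0.1, -0. ])) [-0.4  0.1 -2.3] [-0.02 -0.02  0.04]
```

Call:
move_arm --targets '[[[0.001,0.0,0.012,0,0,0],[0.001,0.0,0.024,0,0,0],[0.001,0.0,0.034,0,0,0],[0.001,0.0,0.04,0,0,0],[0.001,0.0,0.042,0,0,0]]]'

```text
time_s: 30.7
eef_pos: [411.5, -353.3, 101.2]
tool_rot: [[0.971, 0.238, -0.002], [0.238, -0.971, -0.0], [-0.002, -0.0, -1.0]]
contact_force: [-0.6, -0.3, -2.1]
grip_width: 19.6
```

```bash
python3 - <<'E'
from p import *
o=robot.get_obs();print(go([412,-353.6,98.3],down(193.8),o),o["contact_force"].round(1),o["moment"].round(2))
E
```

```text
(array([0.4, 0.4, 2.9]), array([-0. ,  0.1, -0. ])) [-0.6 -0.3 -2.1] [-0.02  0.02 -0.04]
```

Call:
move_arm --targets '[[[0,0.0,0.0015,0,0,0],[0,0.0,0.003,0,0,0],[0,0.0,0.003,0,0,0],[0,0.0,0.003,0,0,0],[0,0.0,0.003,0,0,0]]]'

```text
time_s: 31.32
eef_pos: [411.6, -353.4, 98.6]
tool_rot: [[0.971, 0.238, -0.002], [0.238, -0.971, -0.0], [-0.002, 0.0, -1.0]]
contact_force: [0.1, 0.6, -2.2]
grip_width: 19.7
```

Call:
move_arm --targets '[[[0,0,0,0,0,0],[0,0,0,0,0,0],[0,0,0,0,0,0],[0,0,-0.02,0,0,0],[0,0,-0.06,0,0,0]]]' --gripper 50

```text
time_s: 31.95
eef_pos: [410.7, -352.6, 158.8]
tool_rot: [[0.971, 0.238, -0.005], [0.238, -0.971, 0.001], [-0.004, -0.002, -1.0]]
contact_force: [1.1, 0.6, 0.4]
grip_width: 42.5
```

Call:
move_arm --targets '[[[0,0,-0.03,0,0,0],[0,0,-0.06,0,0,0],[0,0,-0.06,0,0,0],[0,0,-0.06,0,0,0],[0,0,-0.06,0,0,0]]]'

```text
time_s: 32.58
eef_pos: [411.0, -352.6, 217.4]
tool_rot: [[0.971, 0.238, -0.004], [0.238, -0.971, 0.001], [-0.003, -0.002, -1.0]]
contact_force: [0.1, 0.9, -0.1]
grip_width: 42.8
```

```bash
python3 w.py w10; python3 - <<'E'
from p import *
import pickle
c=pickle.load(open("w10.pkl","rb"));im=cv2.imread("pics/w10_raw.png")
# punch head: dark blob near the projected head
hsv=cv2.cvtColor(im,cv2.COLOR_BGR2HSV);P=proj(c,[[412,-352.5,150],[412,-352.5,85]]);print("pred head/base",P.round(1))
m=((hsv[...,2]<75)&(hsv[...,1]<110)).astype(np.uint8);u=P[0].round().astype(int)
m[:, :u[0]-35]=0;m[:,u[0]+35:]=0;m[:u[1]-60]=0;m[u[1]+35:]=0
n,l,s,ct=cv2.connectedComponentsWithStats(m);print(s[1:][s[1:,4]>60],ct[1:][s[1:,4]>60])
S,D=cams.calibration("scene"),cams.calibration("side")
a=cams.camera("scene");b=cams.camera("side");cv2.imwrite("pics/s10.png",a[...,::-1]);cv2.imwrite("pics/d10.png",b[...,::-1])
for n0,im1 in(("scene",a),("side",b)):
    i0=cv2.imread(f"pics/{n0}0.png")[...,::-1];d=cv2.GaussianBlur(cv2.absdiff(i0,im1),(5,5),0).max(2)>30
    k,l,s,ct=cv2.connectedComponentsWithStats(d.astype(np.uint8));print(n0,[(r[:5].tolist()) for r in s[1:] if r[4]>25])
# pin in tray: bright/dark structure along scene view
O=np.array([535,30.5,0]);B=down(13)@np.diag([-1,1,-1])
g=a.max(2).astype(int)
for X in range(25,92,6):print(X,[int(g[tuple(proj(S,O+B@[X,Y,8])[0].round().astype(int)[::-1])]) for Y in range(-40,41,5)])
print("tray corners px",proj(S,[O+B@[38+i*60,j*55,40] for i,j in((-1,-1),(1,-1),(1,1),(-1,1))]).round(0).tolist())
E
```

```text
{'time_s': 32.575, 'eef_pos': [411.023, -352.626, 217.401], 'joint_pos': [-0.105, 0.252, 0.849, 1.903, -0.212, 1.083, -0.501], 'tool_rot': [[0.971, 0.238, -0.004], [0.238, -0.971, 0.001], [-0.003, -0.002, -1.0]], 'contact_force': [0.092, 0.878, -0.062], 'grip_width': 42.826, 'dq': [0.002, 0.006, -0.001, -0.0, -0.0, -0.001, 0.001]}
pred head/base [[256.9 207.2]
 [256.8 179.3]]
[[243 171  29  26 458]
 [242 193  31  30 712]] [[256.68558952 183.86026201]
 [256.90589888 207.70786517]]
scene [[166, 0, 41, 72, 1786], [357, 0, 31, 51, 736], [378, 0, 59, 56, 1231], [488, 0, 24, 55, 711], [347, 34, 12, 14, 71], [390, 47, 15, 30, 106], [352, 61, 19, 14, 139], [372, 66, 17, 10, 105], [162, 107, 12, 9, 64], [208, 157, 11, 24, 58], [226, 169, 12, 7, 39], [239, 177, 13, 9, 47], [257, 176, 24, 32, 361], [217, 187, 5, 7, 26], [202, 198, 48, 44, 1223], [483, 209, 29, 42, 732], [284, 251, 60, 61, 2072]]
side [[0, 0, 37, 90, 950], [52, 0, 326, 306, 21469], [13, 24, 49, 120, 1969], [59, 48, 9, 24, 160], [38, 57, 8, 10, 55], [60, 74, 9, 26, 159], [6, 108, 28, 10, 154], [183, 113, 15, 23, 113], [239, 128, 
[... 1269 characters left out ...]
92, 95, 78, 73, 89, 91, 87, 86, 86, 87, 87]
49 [90, 90, 82, 87, 84, 88, 92, 83, 68, 84, 91, 90, 86, 90, 85, 85, 88]
55 [85, 86, 85, 86, 86, 87, 93, 81, 73, 90, 86, 85, 89, 89, 90, 82, 89]
61 [83, 82, 87, 86, 86, 95, 83, 63, 66, 85, 88, 82, 88, 89, 89, 84, 88]
67 [83, 88, 86, 85, 90, 94, 88, 69, 85, 88, 83, 82, 86, 86, 84, 87, 89]
73 [83, 84, 85, 90, 90, 95, 97, 79, 89, 87, 85, 87, 84, 86, 87, 86, 88]
79 [89, 90, 78, 93, 90, 78, 78, 91, 88, 87, 88, 86, 91, 89, 86, 89, 91]
85 [70, 63, 63, 92, 87, 82, 41, 70, 80, 67, 75, 75, 72, 81, 71, 61, 77]
91 [41, 34, 51, 89, 89, 65, 32, 43, 42, 40, 35, 29, 35, 32, 40, 39, 32]
tray corners px [[227.0, 187.0], [201.0, 215.0], [231.0, 236.0], [257.0, 207.0]]
```

```bash
python3 - <<'E'
from p import *
S=cams.calibration("scene");O=np.array([535,30.5,0]);B=down(13)@np.diag([-1,1,-1])
g=np.mean([cams.camera("scene").astype(float) for _ in range(8)],0).mean(2).astype(np.float32)
X,Y=np.meshgrid(np.arange(10,100,1.),np.arange(-50,51,1.))
uv=proj(S,(O+np.c_[X.ravel(),Y.ravel(),np.full(X.size,4)]@B.T)).reshape(*X.shape,2).astype(np.float32)
r=cv2.remap(g,uv[...,0],uv[...,1],cv2.INTER_LINEAR);print("floor median",np.median(r))
print("rows Y -40..30, cols X 14..98");print(r[10:81:4,4::5].round(0).astype(int))
m=(np.abs(r-np.median(r))>4).astype(np.uint8);m[:,68:]=0;m[:, :5]=0;m[:5]=0;m[95:]=0
for k in cv2.findContours(m,cv2.RETR_EXTERNAL,cv2.CHAIN_APPROX_NONE)[0]:
    if cv2.contourArea(k)>60:print(cv2.contourArea(k),cv2.minAreaRect(k))
# wedge head top centre expected
n=A[:,2];w=G+A@[-1.5,-5.3,0]+n*50;print("wedge top px",proj(S,w))
E
```

```text
floor median 83.823975
rows Y -40..30, cols X 14..98
[[ 84  83  84  85  83  85  84  85  84  84  85  84  84  85  66  34  38 109]
 [ 84  84  84  84  84  84  84  84  84  84  84  84  84  84  63  33  38 110]
 [ 84  84  85  84  83  85  84  84  84  84  84  84  81  80  68  46  47 104]
 [ 83  84  84  84  85  84  84  84  85  83  84  84  85  82  81  78  78  86]
 [ 84  84  84  84  84  84  84  83  83  82  85  88  88  85  85  85  87  75]
 [ 83  84  85  83  85  84  82  82  82  84  89  94  84  84  85  88  88  75]
 [ 83  84  84  83  81  81  82  86  89  91  93  94  82  68  65  63  64  61]
 [ 83  84  83  84  84  87  91  93  91  88  85  88  85  60  40  37  36  37]
 [ 84  84  83  87  90  91  90  86  82  75  69  71  81  76  52  37  37  38]
 [ 83  85  85  87  88  83  78  72  69  64  68  73  80  84  64  36  37  36]
 [ 84  83  84  84  79  67  69  69  76  80  82  84  85  85  67  37  36  36]
 [ 84  85  84  85  82  76  80  84  84  85  85  85  86  84  65  35  35  38]
 [ 84  85  85  84  85  84  85  85  85  85  86  85  85  84  66  34  37  80]
 [ 83  85  85  84  85  85  85  85  85  85  86  85  85  85  64  34  40 106]
 [ 84  85  84  85  85  85  86  84  85  86  86  84  85  85  67  34  36 104]
 [ 84  86  84  85  85  84  85  86  84  85  85  85  85  85  68  35  36 106]
 [ 83  85  85  85  84  85  85  84  85  85  85  84  84  86  69  36  38 104]
 [ 84  84  85  85  85  84  85  85  85  84  85  86  86  84  65  33  38  99]]
136.0 ((36.0, 92.5), (3.0, 62.0), 90.0)
284.5 ((44.04615783691406, 47.169227600097656), (9.647637367248535, 40.69548416137695), 74.74488067626953)
259.5 ((40.81050109863281, 36.44426727294922), (12.871238708496094, 43.989349365234375), 79.82449340820312)
wedge top px [[274.14729157 179.14125349]]
```

```bash
python3 -c "
from rig import robot
print(robot.get_obs()['time_s'],robot.hand_in())"
```

```text
the job is handed in; nothing more can be done
33.125 None
```

I did the steps in the order asked and handed the job in at 33.1 s, with the gripper open and touching nothing.

**Last checks**
- **Wedge:** its tip stopped about 60 mm below the gap's mouth. The last push rose to about 58 N, more than the 10–20 N you gave for tight, but below the 120 N wrist limit. It stayed put when I released it.
- **Pin:** the push needed only a few newtons, then the force fell off. The last hole view is dark where the bright pin used to be. The averaged scene image shows a rod-shaped object in the grey tray, roughly x 30–75 mm and y −20 to 0 mm from the cradle origin.
- **Pin length:** only about 45–55 mm of that rod's 70 mm showed up clearly, so calling it the pin rests on its shape and place.
- **Punch:** it is back in its own hole. It went in with no side force, and its head is within a pixel of where it should be in the wrist image.
- **Bystanders:** the scene image shows no change at the glass jar or the spare last compared with the start.

**What was uncertain**
- The wrist camera and the arm's own position disagreed by 1–3 mm. I corrected for this by eye before both insertions.
- At the end the arm blocked much of the side camera, so the final checks use the scene and wrist cameras only. I had used all 12 picture views by then, so these were pixel measurements only.
- The arm's second joint came very close to its lower limit (−0.409 against −0.41) during the tilted approach, but no reading passed it.

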